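# Pack a pair of glass baubles in the slide-out gift box

## Task

Pack the two blue glass baubles for a customer: gently set each one, hanging cap upward, in its own dimple of the pulled-out tray of the clear gift box, let go, and only then slide the tray smoothly and fully home into its sleeve. The glass is thin, so hold it lightly and put it down instead of dropping it; leave the red bauble on its stand and the other goods where they are.

Things in the scene. Friction and masses are not known exactly. Their poses are not given: they have to be found in the camera images.
- blue_one_bauble_centre (a point): centre of a blue glass bauble: ball 50 mm in diameter, 28 to 56 g, thin brass stripe round its middle, brass hanging cap 14 mm wide and 6 mm tall on top (thin wire loop to 38 mm over the centre); z axis points to the cap. Thin glass: breaks if gripped with over 20 N, pressed on tray or sleeve with over 15 N, or dropped more than about 1 cm. Starts on a wooden stand, cap up, centre 36 mm above the table
- blue_two_bauble_centre (a point): centre of the second blue bauble, equal to the first, on a stand of its own
- red_bauble_centre (a point): centre of the red bauble, of the same size and make, on a stand of its own; it is to be left there
- pocket_left (a point): where a bauble's centre lies when seated in the tray's left dimple (looking into the sleeve), 36 mm above the table. Dimple: round cup, rim 18 mm above the table, 41 mm wide outside, 34 mm inside; the ball rests on the inner rim, sinking 7 mm. Moves with the tray. x axis points into the sleeve (the way to push), y to the left, z up
- pocket_right (a point): the same for the right dimple, 90 mm from the left one
- tray_front (a point): centre of the outer face of the tray's wooden front panel, 188 mm wide, from 3.5 to 33.5 mm above the table, with a brass pull knob 16 mm wide and 6 mm deep in the middle; x axis points into the sleeve. The tray is pushed home here
- tray (a joint): how far the tray is pulled out of the sleeve, m: 0 fully home (front panel flush against the mouth), 0.105 at its outer stop; it slides with about 1.5 N friction and stays where it is left
- coasters_plum: tied stack of purple crochet coasters, 115 mm wide, 28 mm tall, origin under its centre; bystander
- scrubby_lilac: round lilac crochet scrubby, 89 mm wide, 44 mm tall, origin under its centre; bystander
- scrubby_peach: round peach crochet scrubby, 88 mm wide, 43 mm tall, origin under its centre; bystander
- case_sage: flat pink and green crochet glasses case, 208x91x25 mm, origin under its centre; bystander
- sleeve: clear sleeve with brass edges, fixed to the table, 116 mm deep (x), 190 mm wide (y), 82 mm tall, open only to the front (its -x side); origin under its centre. The tray in it: floor 7 mm and low side walls 16 mm above the table, side walls 44 mm outside the dimples' centres, front panel 48 mm before them; fully out, the sleeve's mouth lies 57 mm behind them
- stand_a: fixed round wooden stand, a hollow cup 18 mm tall, 52 mm wide at the foot and 41 mm at the rim, that holds one of the three baubles; origin under its centre
- stand_b: fixed round wooden stand, a hollow cup 18 mm tall, 52 mm wide at the foot and 41 mm at the rim, that holds one of the three baubles; origin under its centre
- stand_c: fixed round wooden stand, a hollow cup 18 mm tall, 52 mm wide at the foot and 41 mm at the rim, that holds one of the three baubles; origin under its centre
There are look-alikes about, which are no part of the job. Leave any green or turquoise look-alike of the part that bears blue_two_bauble_centre alone.

How it is judged:
On the way, in this order (a step that is already met when the one before it is completed fails the run):
1. both blue baubles sit cap up in the two dimples, let go, with the tray still at least 70 mm out (((horizontal distance between blue_one_bauble_centre and pocket_left below 0.006 m and z of blue_one_bauble_centre in the frame of pocket_left between -0.004 and 0.004 m and angle between each of blue_one_bauble_centre, blue_two_bauble_centre's own z axis and vertical below 0.4 rad and contact force between each of blue_one_bauble, blue_two_bauble and the fingers below 0.05 N and horizontal distance between blue_two_bauble_centre and pocket_right below 0.006 m and z of blue_two_bauble_centre in the frame of pocket_right between -0.004 and 0.004 m) or (horizontal distance between blue_one_bauble_centre and pocket_right below 0.006 m and z of blue_one_bauble_centre in the frame of pocket_right between -0.004 and 0.004 m and angle between each of blue_one_bauble_centre, blue_two_bauble_centre's own z axis and vertical below 0.4 rad and contact force between each of blue_one_bauble, blue_two_bauble and the fingers below 0.05 N and horizontal distance between blue_two_bauble_centre and pocket_left below 0.006 m and z of blue_two_bauble_centre in the frame of pocket_left between -0.004 and 0.004 m)) and value of joint tray above 0.07 m), for 0.2 s.
2. the tray is slid home (value of joint tray below 0.004 m), for 0.2 s.
At the end, for the whole second after the job is handed in: Each blue bauble rests in a dimple of its own, centre within 6 mm sideways and 4 mm in height of the seated point, cap within 0.4 rad of upright, released and at rest; the tray is home to within 4 mm; the red bauble is within 10 mm of where it stood (((horizontal distance between blue_one_bauble_centre and pocket_left below 0.006 m and z of blue_one_bauble_centre in the frame of pocket_left between -0.004 and 0.004 m and angle between each of blue_one_bauble_centre, blue_two_bauble_centre's own z axis and vertical below 0.4 rad and contact force between each of blue_one_bauble, blue_two_bauble and the fingers below 0.05 N and horizontal distance between blue_two_bauble_centre and pocket_right below 0.006 m and z of blue_two_bauble_centre in the frame of pocket_right between -0.004 and 0.004 m) or (horizontal distance between blue_one_bauble_centre and pocket_right below 0.006 m and z of blue_one_bauble_centre in the frame of pocket_right between -0.004 and 0.004 m and angle between each of blue_one_bauble_centre, blue_two_bauble_centre's own z axis and vertical below 0.4 rad and contact force between each of blue_one_bauble, blue_two_bauble and the fingers below 0.05 N and horizontal distance between blue_two_bauble_centre and pocket_left below 0.006 m and z of blue_two_bauble_centre in the frame of pocket_left between -0.004 and 0.004 m)) and value of joint tray below 0.004 m and distance of red_bauble_centre from where it was at the start of the episode below 0.01 m and linear speed of each of blue_one_bauble, blue_two_bauble below 0.02 m/s); the robot touches nothing.
It fails at once if the contact forces on a bauble add up to more than 40 N (a grip of 20 N from each finger) (contact force between any of blue_one_bauble, blue_two_bauble, red_bauble and anything else above 40 N).
It fails at once if a blue bauble meets the tray or the sleeve with more than 15 N (contact force between any of blue_one_bauble, blue_two_bauble and sleeve above 15 N).
It fails at once if the red bauble is moved by more than 10 mm (distance of red_bauble_centre from where it was at the start of the episode above 0.01 m).
It fails at once if the coasters, a scrubby or the glasses case is moved by more than 20 mm (distance of any of coasters_plum, scrubby_lilac, scrubby_peach, case_sage from where it was at the start of the episode above 0.02 m).
It fails at once if a blue bauble is dropped or flung: it moves faster than 0.5 m/s while no finger touches it (a fall of 13 mm) ((linear speed of blue_one_bauble above 0.5 m/s and contact force between blue_one_bauble and the fingers below 0.01 N) or (linear speed of blue_two_bauble above 0.5 m/s and contact force between blue_two_bauble and the fingers below 0.01 N)).
It also fails if it takes over 64 s, if anything falls off the work surface, if the arm or the gripper's body presses on something with over 40 N, if the wrist force passes 120 N, or if a joint passes its speed limit or range.

## Robot

A 6-joint arm with a two-finger parallel gripper is mounted at the origin on a cart in front of the work surface, level with it; the furniture and walls round the work are solid. World frame = base frame: x ahead of the robot, y to its left, z up, the work surface at z = 0. Lengths are in m, angles in rad, forces in N, time in s.
With the tool pointing down it reaches from about 0.325 to 0.775 m from the base axis. Payload 5.5 kg.
Tool frame: the origin (TCP) lies between the finger pads; the fingertips stand 14 mm ahead of it and the grasp point (between the pads) lies 5 mm behind it; y points along the fingers, x is the direction in which the jaws open and shut, and the axes are right-handed (so a half turn about y gives the same grasp; the last joint's range is limited). The gripper opens to 88 mm and grips with 3 to 60 N. Pads are 20 mm wide; open, the fingers measure 115 mm over their backs; the gripper's body (75 mm by 178 mm) begins 61 mm behind the grasp point.
Start: joints at [1.263, 0.091, 1.231, -0, 1.82, -0.057], TCP at [0.149, 0.581, 0.237] pointing down, gripper open.
Joint ranges: [-2.87, 2.87], [-0.86, 2.18], [0.17, 2.46], [-1.51, 4.65], [0.06, 2.69], [-2.65, 2.65]. Speed limits (rad/s): [2.57, 2.57, 3.01, 3.14, 3.14, 3.14].

## Interface

Orientations are given as a unit quaternion [w, x, y, z].
In Python, from bench import arm gives the robot as it stands. The module is installed in compiled form; this text tells all that it offers.
- The arm moves only by the tool servo_tool, never from a script. Its argument "increments" is a list of rows, each a list of 4 numbers: the shift along the tool's x, y, z in mm, then the turn about the tool's y in rad. In form: [[tx, ty, tz, twist], ...]. A call has 1 to 20 rows; each row shifts and turns the pose as measured when the row begins, along the tool's axes as they then stand; what a row does not reach is not made up. A row lasts 1/10 s, in which the tool goes at most 50 mm and 8.59 degrees, less where a joint would pass 70% of its speed; a pose out of reach is approached as far as the arm can. A call with a gripper value outside its range is refused whole. "hand" is the opening, from 0 (shut) to 1 (fully open), set as the call begins (left out, the last holds). The fingers move at their own pace and stop on an object; "grip_force" is the grip in N (left out, the last holds). Time passes only in rows, so rows that do not move let the fingers close. It gives the time, the measured TCP pose, the force and the opening at its end, in the units of the state.
- arm.sense(): the state, without advancing time (a new reading comes with each control period).
- arm.camera(name): name is "side" or "top" or "wrist"; returns (picture, depth): 420x560x3 uint8, blue, green, red; 420x560 float32, m along the optical axis (not along the pixel's ray), 0 where there is no reading.
- arm.camera_model(name): a dict with "K" (3x3 intrinsics, pixels), "R" (3x3) and "t" (3): a world point X has camera coordinates R X + t. Camera axes: x right, y down, z forward; pixel columns grow to the right and rows downward; lengths in m; the calibration is good to about 2 mm. The wrist camera is an equidistant fisheye: a pixel r from the principal point sees the ray r / f radians off the axis. A picture is of the moment at which its call begins: read the wrist's pose just before it. camera_model takes no time and is no camera call; for the wrist camera it gives the pose at the moment of the call.
- arm.close_job(): hands the job in, once; it reports no verdict.
The state is a dict: "clock": time; "q": joint angles; "qvel": joint speeds; "tau": joint torques, N m; "ee_pos": TCP position; "tcp_rot": TCP orientation; "wrist_force": force on the tool from outside, world axes, zero at the start; "wrist_torque": the same for the moment, N m; "gripper_width": finger opening in m.
Only numpy, scipy, OpenCV 4.12 (cv2) and the standard library are available. Lean on these libraries where they do the work, as an engineer would, in place of code of your own. Each camera call takes 0.05 s, during which the arm holds its last target.

## Working session

There is one attempt and no reset: what is moved stays moved. The work goes in short steps, Python scripts to look and compute and a tool call to move; the robot and the scene stay as the last step left them, time stands still between calls to the robot, and variables do not carry over. Pictures are saved under pics/ and viewed, and the job is handed in when it is done.

Besides the shell and the picture viewer there is one more tool, called after "Emit:" by a JSON object that holds its "name" and its "arguments", one argument or row to a line. servo_tool: Moves the arm, as the interface text tells. Its arguments: {"type":"object","properties":{"increments":{"type":"array"},"hand":{"type":"number"},"grip_force":{"type":"number"}},"required":["increments"]}

```bash
mkdir -p pics
python3 - <<'E'
from bench import arm
import cv2,numpy as np
s=arm.sense();print({k:np.round(v,3) for k,v in s.items()})
for n in("top","side"):
    p,d=arm.camera(n);m=arm.camera_model(n)
    cv2.imwrite(f"pics/{n}0.png",p);np.savez(f"{n}0.npz",p=p,d=d,**{k:np.array(v) for k,v in m.items()})
    print(n,m)
E
```

```text
{'clock': np.float64(0.0), 'q': array([ 1.263,  0.092,  1.232,  0.   ,  1.82 , -0.057]), 'qvel': array([ 0.001, -0.   ,  0.   , -0.001, -0.001, -0.002]), 'tau': array([-1.0000e-03, -4.4643e+01, -4.0646e+01,  7.0000e-02,  2.9000e-02,
       -0.0000e+00]), 'ee_pos': array([0.149, 0.581, 0.236]), 'tcp_rot': array([-0.558,  0.559,  0.433, -0.434]), 'wrist_force': array([-0.117,  0.457, -0.231]), 'wrist_torque': array([-0.05 ,  0.031, -0.022]), 'gripper_width': np.float64(0.088)}
top {'K': array([[459.83166472,   0.        , 287.41411073],
       [  0.        , 459.83166472, 212.28340649],
       [  0.        ,   0.        ,   1.        ]]), 'R': array([[-0.02790153, -0.99958874, -0.00662286],
       [-0.99643949,  0.02833973, -0.07940525],
       [ 0.07956028,  0.00438375, -0.99682042]]), 't': array([0.01166667, 0.53528339, 1.47494509])}
side {'K': array([[414.90473416,   0.        , 277.45077706],
       [  0.        , 414.90473416, 204.47135409],
       [  0.        ,   0.        ,   1.        ]]), 'R': array([[ 0.88917488, -0.45743457,  0.01102906],
       [-0.27349879, -0.55065017, -0.78865886],
       [ 0.36683298,  0.69823922, -0.6147321 ]]), 't': array([-0.47363962,  0.18310953,  0.98717538])}
```

View pics/top0.png

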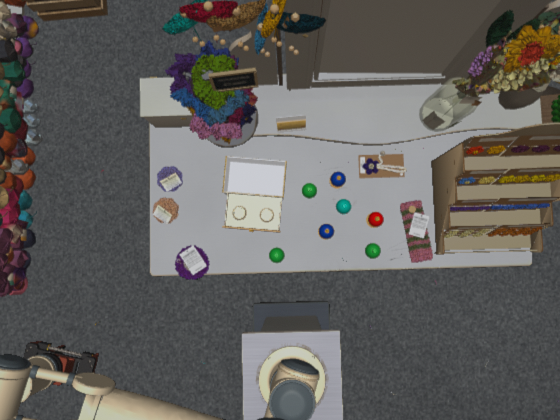

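View pics/side0.png

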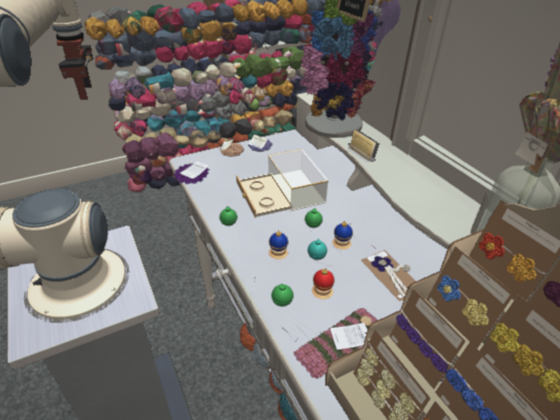

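```bash
cat > h.py <<'E'
import numpy as np,cv2
def ld(n):return dict(np.load(n))
def ray(m,u,v):
    d=np.linalg.inv(m['K'])@np.array([u,v,1.]);C=-m['R'].T@m['t'];return C,m['R'].T@d
def onplane(m,u,v,z):
    C,d=ray(m,u,v);return C+d*(z-C[2])/d[2]
def proj(m,X):
    c=m['R']@np.array(X)+m['t'];p=m['K']@c;return p[:2]/p[2]
def tri(r):
    A=0;b=0
    for C,d in r:
        d=d/np.linalg.norm(d);P=np.eye(3)-np.outer(d,d);A=A+P;b=b+P@C
    return np.linalg.solve(A,b)
E
python3 - <<'E'
from h import *
for n in("top","side"):
    m=ld(n+"0.npz");p=m['p']
    hsv=cv2.cvtColor(p,cv2.COLOR_BGR2HSV)
    for nm,lo,hi in(("blue",(108,120,40),(128,255,255)),("red",(0,190,90),(6,255,255)),("green",(50,120,40),(75,255,255)),("turq",(80,120,60),(98,255,255))):
        k=cv2.inRange(hsv,lo,hi)
        k=cv2.morphologyEx(k,cv2.MORPH_CLOSE,np.ones((5,5)))
        k[:140]=0
        c,_=cv2.findContours(k,0,2)
        for q in c:
            if cv2.contourArea(q)>60:
                (u,v),r=cv2.minEnclosingCircle(q);x,y,w,h=cv2.boundingRect(q)
                if 250<u<400 or n=="side": 
                    if 200<u<400:print(n,nm,round(u,1),round(v,1),round(r,1),(x,y,w,h),onplane(m,u,v,.036).round(4))
    if n=="top":
        cv2.imwrite("pics/c1.png",cv2.resize(p[145:275,210:410],None,fx=4,fy=4,interpolation=2))
    else: cv2.imwrite("pics/c2.png",cv2.resize(p[140:310,210:410],None,fx=3.5,fy=3.5,interpolation=2))
E
```

```text
top blue 325.9 230.7 6.9 (320, 224, 13, 14) [ 0.4715 -0.1253  0.036 ]
top blue 337.7 178.3 6.9 (331, 172, 14, 14) [ 0.6399 -0.1692  0.036 ]
top blue 370.5 165.9 7.5 (363, 159, 15, 15) [ 0.6775 -0.2773  0.036 ]
top red 375.2 218.7 6.8 (369, 213, 14, 13) [ 0.5056 -0.2851  0.036 ]
top green 276.2 254.7 7.1 (270, 248, 14, 14) [0.3992 0.0363 0.036 ]
top green 372.3 250.3 7.1 (366, 244, 14, 14) [ 0.4047 -0.2714  0.036 ]
top green 308.8 190.0 6.9 (302, 184, 14, 13) [ 0.6045 -0.0746  0.036 ]
top turq 343.0 205.9 7.1 (336, 199, 15, 14) [ 0.5498 -0.1833  0.036 ]
side blue 278.1 240.5 8.3 (270, 234, 17, 14) [ 0.4725 -0.1199  0.036 ]
side blue 343.0 231.8 8.5 (335, 224, 17, 17) [ 0.6393 -0.1661  0.036 ]
side red 323.5 279.0 9.0 (315, 271, 18, 16) [ 0.5064 -0.2818  0.036 ]
side green 281.8 294.7 10.0 (272, 285, 20, 20) [ 0.3993 -0.2793  0.036 ]
side green 313.0 217.5 8.6 (306, 209, 16, 18) [ 0.5993 -0.081   0.036 ]
side green 228.0 215.5 8.6 (221, 207, 15, 18) [0.3959 0.0297 0.036 ]
side turq 317.0 249.1 9.1 (309, 240, 17, 19) [ 0.5446 -0.191   0.036 ]
```

View pics/c1.png

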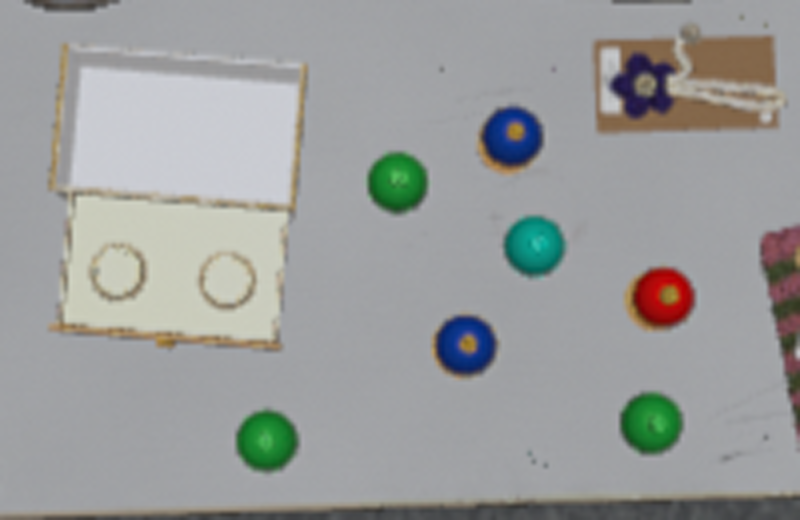

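View pics/c2.png

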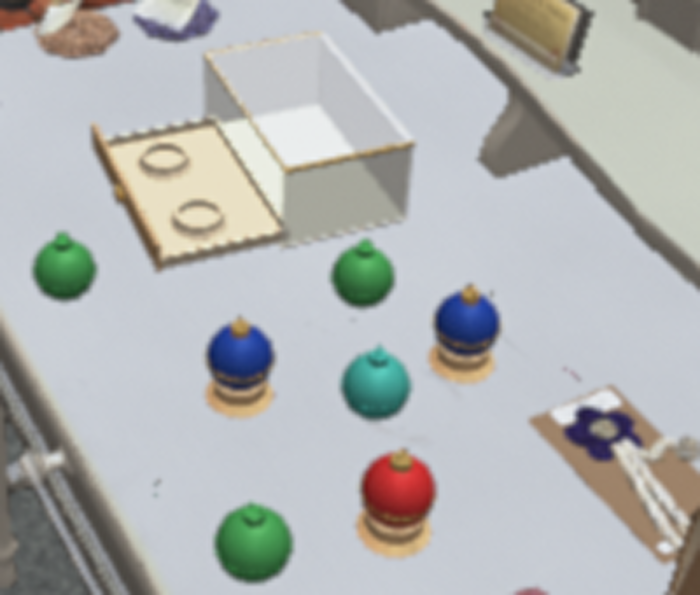

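```bash
cat >> h.py <<'E'
from scipy.spatial.transform import Rotation as Rn
def Rt(s):
    w,x,y,z=s['tcp_rot'];return Rn.from_quat([x,y,z,w]).as_matrix()
def delta(s,target):  # tool-axes mm
    return (Rt(s).T@(np.array(target)-s['ee_pos'])*1000).round(1)
E
python3 - <<'E'
from h import *
from bench import arm
t=ld("top0.npz");d=ld("side0.npz")
for nm,a,b in(("near",(325.9,230.7),(278.1,240.5)),("far",(337.7,178.3),(343,231.8)),("red",(375.2,218.7),(323.5,279))):
    print(nm,tri([ray(t,*a),ray(d,*b)]).round(4))
L=onplane(t,239.5,212.75,.018);R=onplane(t,266.75,215,.018);print(L,R,np.linalg.norm(L-R))
sc=lambda x,y:(210+x/3.5,140+y/3.5)
Ls=onplane(d,*sc(163,157),.018);Rs=onplane(d,*sc(198,215),.018);print(Ls,Rs,np.linalg.norm(Ls-Rs))
v=L-R;print("yaw of tray y",np.arctan2(-v[0],v[1]))
# front panel top ends (c1 px)
for p in((50,328),(280,346)):print(onplane(t,210+p[0]/4,145+p[1]/4,.0335))
s=arm.sense();print(Rt(s).round(3));print(arm.camera_model("wrist"))
E
```

```text
near [ 0.4706 -0.1247  0.0407]
far [ 0.6387 -0.1685  0.0383]
red [ 0.505  -0.2842  0.0391]
[0.53858331 0.15293637 0.018     ] [0.52869811 0.06420067 0.018     ] 0.08928460976091089
[0.53713151 0.14965616 0.018     ] [0.52792407 0.06068565 0.018     ] 0.08944567977379524
yaw of tray y -0.1109430235638397
[0.49282303 0.20694541 0.0335    ]
[0.47311403 0.02210466 0.0335    ]
[[ 0.248 -0.001 -0.969]
 [ 0.969 -0.002  0.248]
 [-0.002 -1.     0.   ]]
{'K': array([[325.1922621 ,   0.        , 280.19084508],
       [  0.        , 325.1922621 , 209.86017876],
       [  0.        ,   0.        ,   1.        ]]), 'R': array([[ 0.24782628,  0.9688032 , -0.00157801],
       [ 0.93956589, -0.2399494 ,  0.24421349],
       [ 0.23621617, -0.06200517, -0.96972021]]), 't': array([-0.59836098, -0.03051188,  0.38926232])}
```

Emit:
{"name": "servo_tool", "arguments": {
  "increments": [
    [0, 0, 0, -0.144],
    [-37, 2, -22, 0],
    [-37, 2, -22, 0],
    [-37, 2, -22, 0],
    [-37, 2, -22, 0],
    [-37, 2, -22, 0],
    [-37, 2, -22, 0],
    [-37, 2, -22, 0],
    [-37, 2, -22, 0],
    [-37, 2, -22, 0],
    [-37, 2, -22, 0],
    [-37, 2, -22, 0],
    [-37, 2, -22, 0],
    [-37, 2, -22, 0],
    [-37, 2, -22, 0],
    [-37, 2, -22, 0],
    [-37, 2, -22, 0],
    [-37, 2, -22, 0]
  ],
  "hand": 0.85,
  "grip_force": 6
}}

```text
clock: 1.9
ee_pos: [0.4643, -0.1057, 0.1946]
tcp_rot: [-0.52, 0.524, 0.472, -0.481]
wrist_force: [0.5, 1.3, -0.2]
gripper_width: 0.0747
```

```bash
cat > w.py <<'E'
from h import *
from bench import arm
import sys
def wray(m,u,v):
    f=m['K'][0,0];x=u-m['K'][0,2];y=v-m['K'][1,2];r=np.hypot(x,y);a=r/f
    d=np.array([np.sin(a)*x/max(r,1e-9),np.sin(a)*y/max(r,1e-9),np.cos(a)])
    return -m['R'].T@m['t'],m['R'].T@d
def wpl(m,u,v,z):
    C,d=wray(m,u,v);return C+d*(z-C[2])/d[2]
def wproj(m,X):
    c=m['R']@np.array(X)+m['t'];r=np.hypot(c[0],c[1]);a=np.arctan2(r,c[2]);k=m['K'][0,0]*a/max(r,1e-9)
    return np.array([m['K'][0,2]+c[0]*k,m['K'][1,2]+c[1]*k])
def snap(n):
    m=arm.camera_model("wrist");p,d=arm.camera("wrist");cv2.imwrite(f"pics/{n}.png",p)
    np.savez(n+".npz",p=p,d=d,**m);m['p']=p;m['d']=d;return m
E
python3 - <<'E'
from w import *
s=arm.sense();print(s['clock'],s['ee_pos'],Rt(s)[:,0],s['q'],s['wrist_force'])
m=snap("w1");print(wproj(m,(.4706,-.1247,.036)),wproj(m,s['ee_pos']))
E
```

```text
1.9 [ 0.46431137 -0.10573704  0.19458263] [ 0.09102499  0.99576941 -0.0125592 ] [-0.28604785 -0.24606273  1.62509765 -0.01346014  1.7645993  -1.76823593] [ 0.52451097  1.25778232 -0.15755934]
[264.52884712 207.04565072] [282.43530223 265.4596286 ]
```

View pics/w1.png

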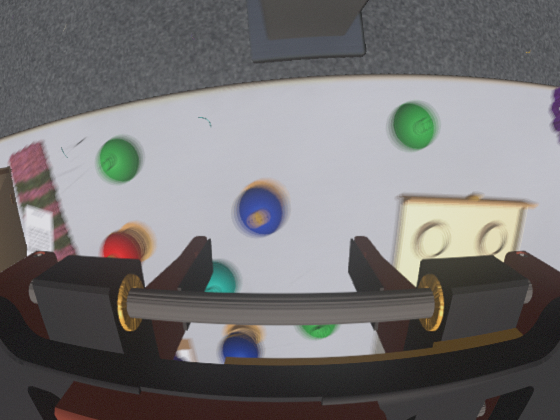

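```bash
cat >> w.py <<'E'
def blues(m,z=.036,lo=(108,110,30),hi=(128,255,255)):
    k=cv2.inRange(cv2.cvtColor(m['p'],cv2.COLOR_BGR2HSV),lo,hi)
    k=cv2.morphologyEx(k,cv2.MORPH_CLOSE,np.ones((9,9)))
    for q in cv2.findContours(k,0,2)[0]:
        if cv2.contourArea(q)>300:
            (u,v),r=cv2.minEnclosingCircle(q);print("ball",round(u,1),round(v,1),round(r,1),cv2.contourArea(q),wpl(m,u,v,z).round(4))
def rings(m):
    g=m['p'].astype(int);hsv=cv2.cvtColor(m['p'],cv2.COLOR_BGR2HSV)
E
python3 - <<'E'
from w import *
s=arm.sense();print(s['clock'],s['ee_pos'],Rt(s)[:,0],abs(s['qvel']).max())
m=snap("w2");blues(m)
E
```

```text
1.95 [ 0.46553276 -0.11081705  0.19294076] [ 0.09471164  0.9953748  -0.01608434] 0.13763077407860738
ball 248.6 350.4 19.9 703.5 [ 0.6408 -0.1683  0.036 ]
ball 270.5 207.6 24.1 1678.0 [ 0.4723 -0.1245  0.036 ]
```

View pics/w2.png

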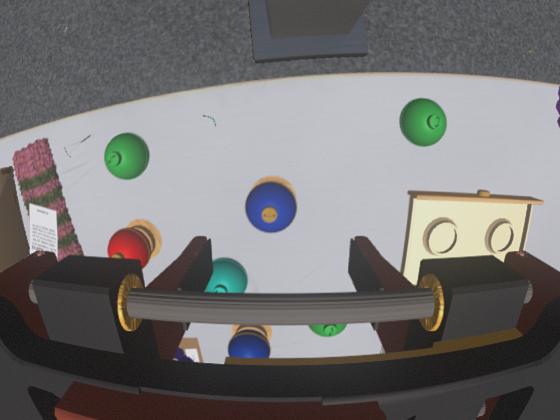

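Run:
```python
from w import *
m=ld("w2.npz")
for z in(.018,):
  a=wpl(m,440.5,237,z);b=wpl(m,500,236,z);print(a,b,np.linalg.norm(a-b))
for p in((409,196),(541,203)):print(wpl(m,*p,.0335))
cv2.imwrite("pics/w2c.png",cv2.resize(m['p'][180:280,400:550],None,fx=5,fy=5,interpolation=2))
s=arm.sense();print(s['ee_pos'],abs(s['qvel']).max(),Rt(s).round(3));print(delta(s,(.4715,-.1245,.035)))
```

```text
[0.52777374 0.06221125 0.018     ] [0.53724252 0.15056119 0.018     ] 0.08885588727829341
[0.47335106 0.01583819 0.0335    ]
[0.49630136 0.204653   0.0335    ]
[ 0.46447459 -0.10786941  0.19307231] 0.07020752360206885 [[ 0.096 -0.009 -0.995]
 [ 0.995 -0.013  0.096]
 [-0.014 -1.     0.007]]
[-13.7 158.2  -9.7]
```

View pics/w2c.png

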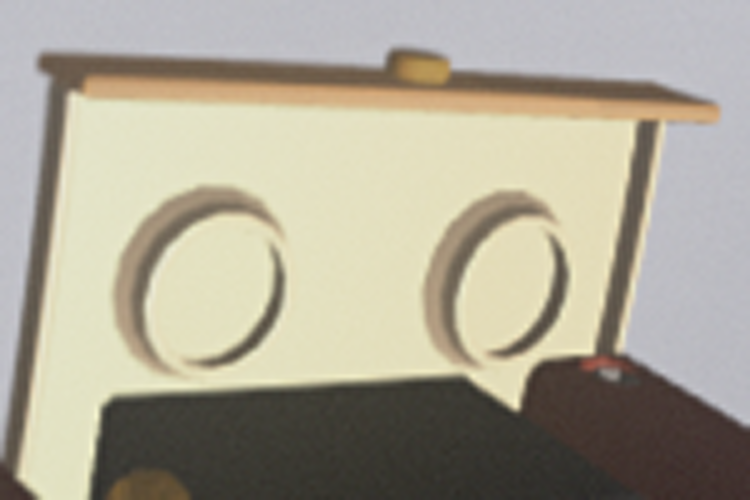

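Emit:
{"name": "servo_tool", "arguments": {
  "increments": [
    [-7, 20, -5, 0],
    [-7, 25, -5, 0],
    [0, 25, 0, 0],
    [0, 20, 0, 0],
    [0, 10, 0, 0],
    [0, 0, 0, 0],
    [0, 0, 0, 0]
  ]
}}

```text
clock: 2.7
ee_pos: [0.4714, -0.1226, 0.0894]
tcp_rot: [-0.524, 0.524, 0.47, -0.48]
wrist_force: [-0.2, -1.1, 0.2]
gripper_width: 0.0744
```

Run:
```python
from w import *
s=arm.sense();print(s['clock'],s['ee_pos'],Rt(s).round(3),abs(s['qvel']).max())
m=snap("w3");blues(m)
s=arm.sense();print(delta(s,(.4715,-.1245,.035)))
```

```text
2.7 [ 0.47138944 -0.122617    0.08940958] [[ 0.097 -0.011 -0.995]
 [ 0.995 -0.01   0.097]
 [-0.011 -1.     0.01 ]] 0.006393464664891503
ball 279.2 235.4 37.0 3917.0 [ 0.4728 -0.1251  0.036 ]
[-1.2 54.6 -0.7]
```

View pics/w3.png

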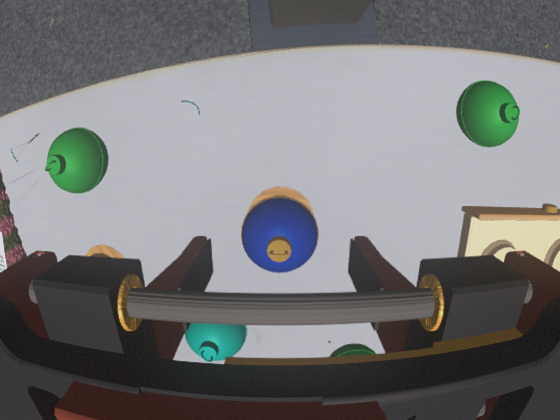

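Emit:
{"name": "servo_tool", "arguments": {
  "increments": [
    [-2, 18, -1, 0],
    [0, 18, 0, 0],
    [0, 12, 0, 0],
    [0, 5, 0, 0],
    [0, 0, 0, 0]
  ]
}}

```text
clock: 3.25
ee_pos: [0.4757, -0.1259, 0.0419]
tcp_rot: [-0.52, 0.527, 0.472, -0.478]
wrist_force: [0.1, -0.7, 0.6]
gripper_width: 0.0744
```

Run:
```python
from w import *
s=arm.sense();print(s['clock'],s['ee_pos'],abs(s['qvel']).max(),s['wrist_force'])
print(delta(s,(.4722,-.125,.035)))
```

```text
3.25 [ 0.47569932 -0.12586062  0.04192174] 0.012944772520488384 [ 0.14545329 -0.72318261  0.62207704]
[0.6 6.9 3.6]
```

Close gently after the last correction.

Emit:
{"name": "servo_tool", "arguments": {
  "increments": [
    [0, 5, 2, 0],
    [0, 2, 1, 0],
    [0, 0, 0, 0]
  ]
}}

```text
clock: 3.55
ee_pos: [0.4736, -0.1259, 0.0365]
tcp_rot: [-0.519, 0.528, 0.473, -0.478]
wrist_force: [0.4, 0.2, 0.4]
gripper_width: 0.0749
```

Emit:
{"name": "servo_tool", "arguments": {
  "increments": [
    [0, 0, 0, 0],
    [0, 0, 0, 0],
    [0, 0, 0, 0],
    [0, 0, 0, 0],
    [0, 0, 0, 0],
    [0, 0, 0, 0]
  ],
  "hand": 0.35,
  "grip_force": 6
}}

```text
clock: 4.15
ee_pos: [0.4744, -0.1245, 0.038]
tcp_rot: [-0.519, 0.528, 0.474, -0.477]
wrist_force: [-0.3, 1.3, 0.3]
gripper_width: 0.0495
```

Run:
```python
from w import *
s=arm.sense();print(s['clock'],s['ee_pos'],s['wrist_force'],s['gripper_width'],Rt(s).round(3))
m=snap("w4")
```

```text
4.15 [ 0.47439432 -0.12453472  0.03803462] [-0.32549897  1.27438056  0.26899055] 0.04952570630406587 [[ 0.095  0.006 -0.995]
 [ 0.995 -0.012  0.095]
 [-0.011 -1.    -0.007]]
```

View pics/w4.png

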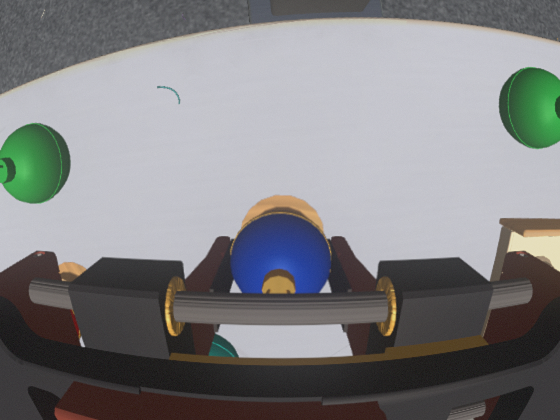

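Emit:
{"name": "servo_tool", "arguments": {
  "increments": [
    [0, -6, 0, 0],
    [0, -15, 0, 0],
    [0, -25, 0, 0],
    [0, -25, 0, 0],
    [0, -20, 0, 0],
    [0, -10, 0, 0],
    [0, 0, 0, 0]
  ]
}}

```text
clock: 4.9
ee_pos: [0.4735, -0.1245, 0.1476]
tcp_rot: [-0.518, 0.529, 0.474, -0.477]
wrist_force: [-0.9, -0.0, -0.2]
gripper_width: 0.0494
```

Run:
```python
from w import *
s=arm.sense();print(s['clock'],s['ee_pos'],s['wrist_force'],s['gripper_width'],Rt(s).round(3))
m=snap("w5");print(delta(arm.sense(),(.5395,.151,.138)))
```

```text
4.9 [ 0.47352098 -0.12450112  0.14757773] [-0.93923452 -0.01147802 -0.19825506] 0.04941702316430158 [[ 0.097  0.007 -0.995]
 [ 0.995 -0.015  0.097]
 [-0.014 -1.    -0.009]]
[280.6   5.1 -39.2]
```

View pics/w5.png

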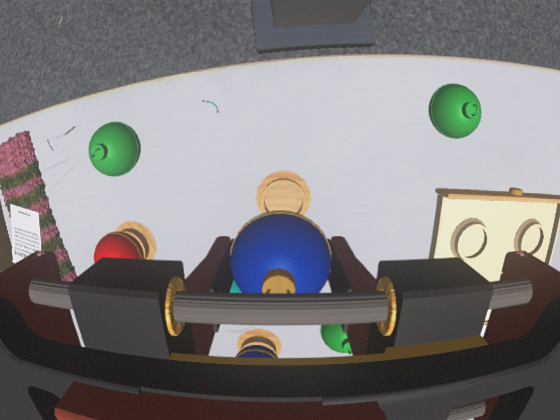

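Emit:
{"name": "servo_tool", "arguments": {
  "increments": [
    [10, 0, -4, 0],
    [25, 0, -10, 0],
    [35, 0, -15, 0],
    [35, 0, -15, 0],
    [35, 0, -15, 0],
    [35, 0, -15, 0],
    [35, 0, -15, 0],
    [20, 0, -9, 0],
    [8, 0, -4, 0],
    [0, 0, 0, 0],
    [0, 0, 0, 0]
  ]
}}

```text
clock: 6.05
ee_pos: [0.5972, 0.1166, 0.1265]
tcp_rot: [0.524, -0.524, -0.467, 0.483]
wrist_force: [-0.6, -0.4, -0.4]
gripper_width: 0.0492
```

Run:
```python
from w import *
s=arm.sense();print(s['clock'],s['ee_pos'],s['gripper_width'],Rt(s).round(3),abs(s['qvel']).max())
m=snap("w6");cv2.imwrite("pics/w6c.png",cv2.resize(m['p'][110:290,180:420],None,fx=3,fy=3,interpolation=2))
```

```text
6.05 [0.59717632 0.11655541 0.12652307] 0.049242212086059264 [[ 0.098 -0.017 -0.995]
 [ 0.995 -0.015  0.098]
 [-0.016 -1.     0.016]] 0.008401570000697288
```

View pics/w6c.png

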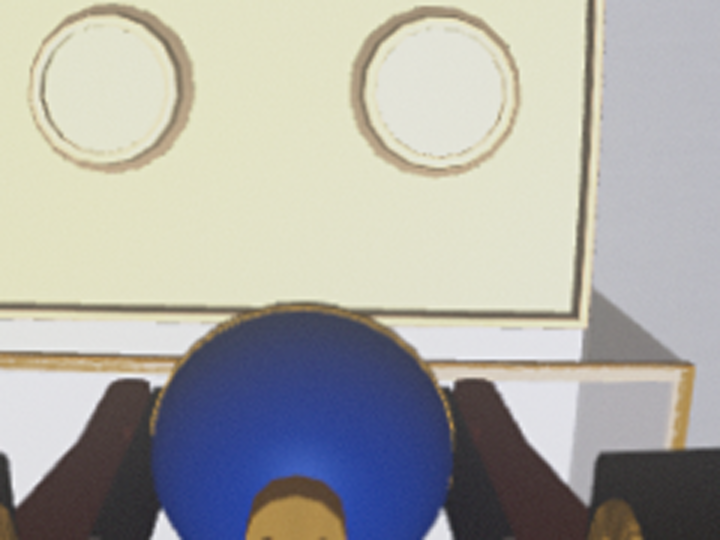

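Run:
```python
from w import *
m=ld("w6.npz");s=arm.sense()
R=wpl(m,215.3,139.3,.018);L=wpl(m,327,141,.018);print(L,R,np.linalg.norm(L-R),np.arctan2(-(L-R)[0],(L-R)[1]))
B=wpl(m,281,261.3,s['ee_pos'][2]-.002);print(B,B-s['ee_pos'], Rt(s).T@(B-s['ee_pos']))
for p in ((180+595/3,110),(180+580/3,110+322/3)):print(wpl(m,*p,.016))
g=cv2.cvtColor(m['p'],cv2.COLOR_BGR2GRAY)
c=cv2.HoughCircles(cv2.GaussianBlur(g[110:180,180:420],(0,0),1),cv2.HOUGH_GRADIENT_ALT,1.0,60,param1=120,param2=.7,minRadius=18,maxRadius=34)
print(c+np.array([180,110,0]) if c is not None else 0)
```

```text
[0.54188737 0.15628451 0.018     ] [0.53150004 0.06793787 0.018     ] 0.0889551905838897 -0.11703737589267665
[0.59566751 0.1159489  0.12456244] [-0.00142074 -0.00033991 -0.002     ] [-0.00044564  0.0020288   0.00134885]
[0.51939933 0.20106736 0.016     ]
[0.608407   0.19161395 0.016     ]
[[[327.         141.          25.39858627]
  [216.         140.          25.58227921]]]
```

Run:
```python
from w import *
for n in("top","side"):
    m=arm.camera_model(n);p,d=arm.camera(n);np.savez(n+"1.npz",p=p,d=d,**m)
    cv2.imwrite(f"pics/{n}1.png",cv2.resize(p[140:240,210:310] if n=="top" else p[130:230,220:340],None,fx=6,fy=6,interpolation=2))
    print(n,proj(m,arm.sense()['ee_pos']-np.array([.0015,0.0003,.002])))
```

```text
top [247.4899856  190.91519747]
side [279.09262367 155.60802461]
```

View pics/top1.png

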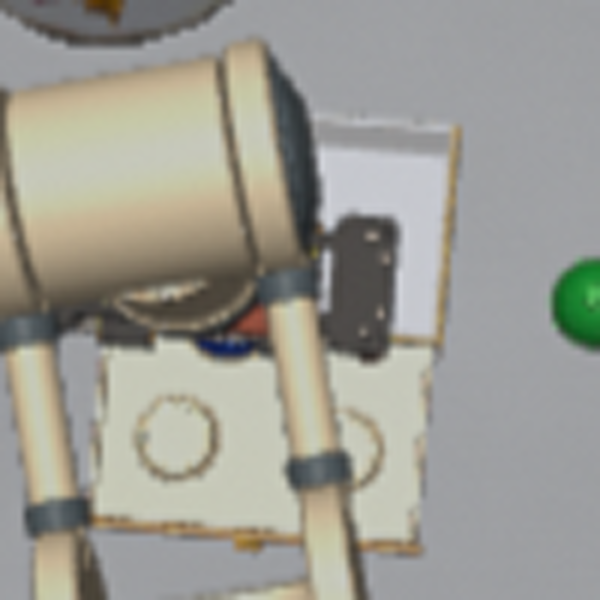

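View pics/side1.png

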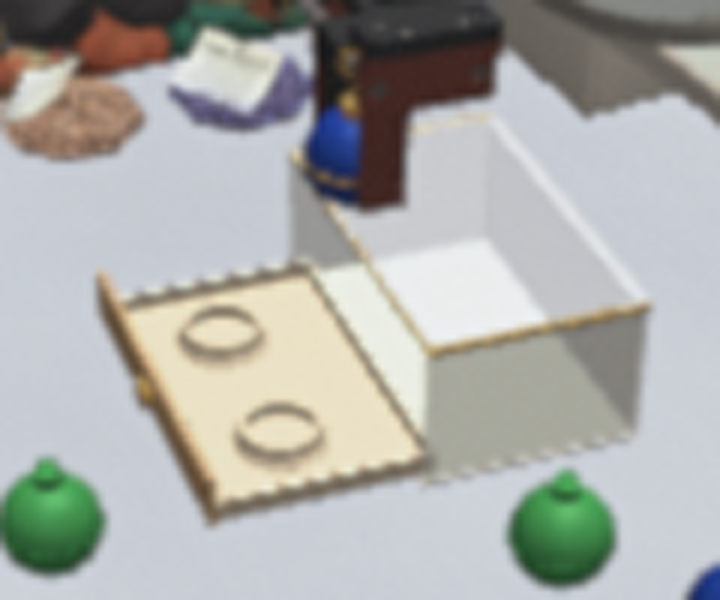

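Run:
```python
from w import *
d=ld("side1.npz");t=ld("top1.npz")
for n,u,v in(("L",256.3,184.25),("R",266.25,200.7)):print(n,onplane(d,u,v,.018))
for n,u,v in(("L",239.08,212.4),("R",266.4,214.6)):print(n,onplane(t,u,v,.018))
s=arm.sense();print(delta(s,(.5402+.0014,.1545+.0003,.080)))
```

```text
L [0.53775016 0.152969   0.018     ]
R [0.52861897 0.06425127 0.018     ]
L [0.53976784 0.15428495 0.018     ]
R [0.53003802 0.06531006 0.018     ]
[34.  47.7 58.8]
```

Emit:
{"name": "servo_tool", "arguments": {
  "increments": [
    [8, 0, 15, 0],
    [15, 2, 26, 0],
    [8, 10, 17, 0],
    [2, 18, 3, 0],
    [0, 14, 0, 0],
    [0, 5, 0, 0],
    [0, 0, 0, 0]
  ]
}}

```text
clock: 6.9
ee_pos: [0.5385, 0.1485, 0.0808]
tcp_rot: [-0.525, 0.528, 0.466, -0.477]
wrist_force: [0.3, -0.1, -1.1]
gripper_width: 0.0497
```

Run:
```python
from w import *
s=arm.sense();print(s['clock'],s['ee_pos'],s['gripper_width'],Rt(s).round(3),s['wrist_force'],abs(s['qvel']).max())
print(delta(s,(.5405,.1543,.045)))
m=snap("w7")
n="side";m=arm.camera_model(n);p,d=arm.camera(n);np.savez(n+"2.npz",p=p,d=d,**m)
cv2.imwrite(f"pics/{n}2.png",cv2.resize(p[130:230,220:340],None,fx=6,fy=6,interpolation=2))
```

```text
6.9 [0.53847704 0.14851619 0.08079883] 0.049687795740115136 [[ 0.11  -0.009 -0.994]
 [ 0.994 -0.014  0.11 ]
 [-0.015 -1.     0.007]] [ 0.2620385  -0.11914351 -1.1162045 ] 0.012055356984748052
[ 6.5 35.7 -1.6]
```

View pics/side2.png

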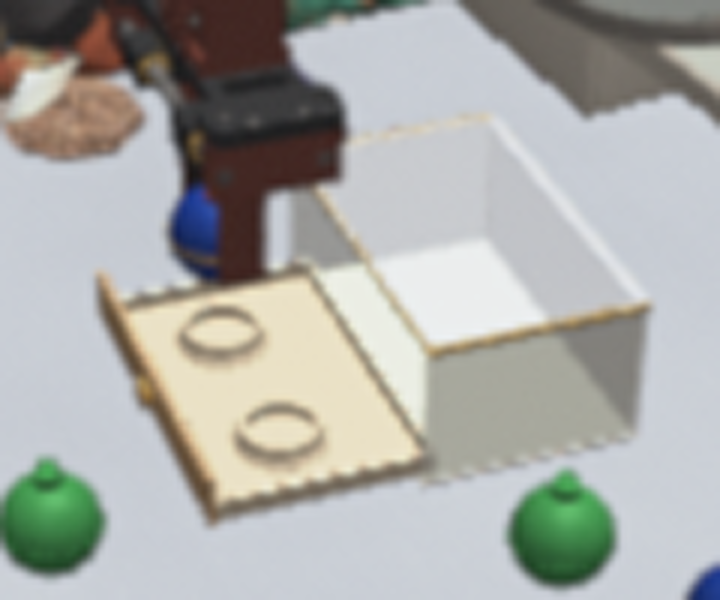

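View pics/w7.png

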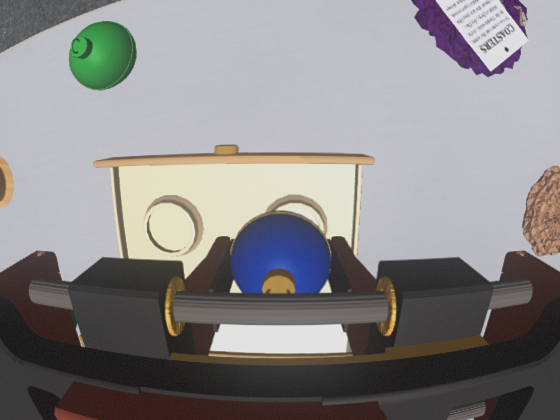

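Run:
```python
from w import *
m=ld("w7.npz")
cv2.imwrite("pics/w7c.png",cv2.resize(m['p'][180:270,110:370],None,fx=3,fy=3,interpolation=2))
g=cv2.GaussianBlur(cv2.cvtColor(m['p'],cv2.COLOR_BGR2GRAY),(0,0),1)[180:270,110:230]
c=cv2.HoughCircles(g,cv2.HOUGH_GRADIENT_ALT,1.0,10,param1=120,param2=.5,minRadius=20,maxRadius=34)
print(c)
for x in (c[0] if c is not None else []):print(x,wpl(m,x[0]+110,x[1]+180,.018))
for L in((.5390,.154),(.5415,.1563),(.5376,.152)):
    print(L,[wproj(m,np.array([*L,.018])+.0205*np.array([np.cos(a),np.sin(a),0])).round(1) for a in(np.pi,2.5,-2.5)])
```

```text
[[[61.      48.      27.28241]]]
[61.      48.      27.28241] [0.53022838 0.06928119 0.018     ]
(0.539, 0.154) [array([288.1, 199.1]), array([307.1, 203.1]), array([270.5, 206.9])]
(0.5415, 0.1563) [array([292. , 202.4]), array([310.8, 206.4]), array([274.4, 210.2])]
(0.5376, 0.152) [array([284.9, 197.3]), array([303.9, 201.4]), array([267.3, 205.2])]
```

View pics/w7c.png

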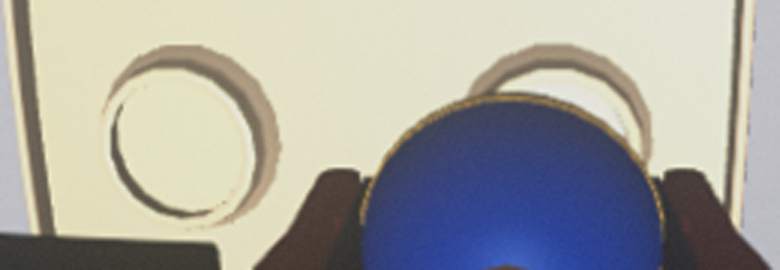

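Emit:
{"name": "servo_tool", "arguments": {
  "increments": [
    [4, 5, -1, 0],
    [3, 12, -1, 0],
    [1, 10, 0, 0],
    [0, 5, 0, 0],
    [0, 0, 0, 0]
  ]
}}

```text
clock: 7.5
ee_pos: [0.5433, 0.1565, 0.0478]
tcp_rot: [-0.525, 0.529, 0.467, -0.476]
wrist_force: [-0.5, 0.5, -0.0]
gripper_width: 0.0493
```

Run:
```python
from w import *
s=arm.sense();print(s['clock'],s['ee_pos'],s['gripper_width'],Rt(s).round(3),s['wrist_force'],abs(s['qvel']).max())
print(delta(s,(.5414,.1555,.038)))
n="side";m=arm.camera_model(n);p,d=arm.camera(n);np.savez(n+"3.npz",p=p,d=d,**m)
cv2.imwrite(f"pics/{n}3.png",cv2.resize(p[150:230,230:310],None,fx=7,fy=7,interpolation=2))
```

```text
7.5 [0.5432819  0.15652942 0.0478486 ] 0.049314147407788375 [[ 0.111 -0.006 -0.994]
 [ 0.994 -0.013  0.111]
 [-0.014 -1.     0.004]] [-0.53655645  0.50672898 -0.03779484] 0.005875751228702006
[-1.1  9.9  1.7]
```

View pics/side3.png

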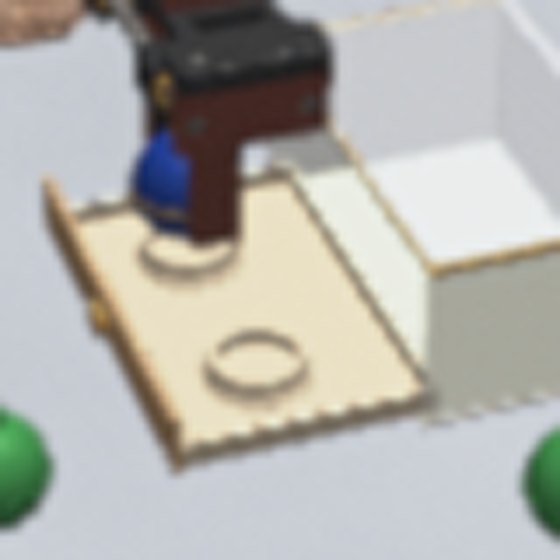

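Emit:
{"name": "servo_tool", "arguments": {
  "increments": [
    [-1, 3, 1.5, 0],
    [0, 3, 0, 0],
    [0, 2, 0, 0],
    [0, 1, 0, 0],
    [0, 0, 0, 0]
  ]
}}

```text
clock: 8.05
ee_pos: [0.542, 0.1555, 0.0394]
tcp_rot: [-0.524, 0.53, 0.467, -0.476]
wrist_force: [0.0, 0.2, -0.5]
gripper_width: 0.0494
```

Run:
```python
from w import *
s=arm.sense();print(s['clock'],s['ee_pos'],s['gripper_width'],s['wrist_force'],delta(s,(.5414,.1555,.038)))
```

```text
8.05 [0.54199184 0.15552421 0.03944927] 0.049361260725191536 [ 0.04258558  0.23564966 -0.52178385] [-0.1  1.5  0.6]
```

Emit:
{"name": "servo_tool", "arguments": {
  "increments": [
    [0, 1, 0.5, 0],
    [0, 0.5, 0, 0],
    [0, 0, 0, 0]
  ]
}}

```text
clock: 8.35
ee_pos: [0.5418, 0.1556, 0.0384]
tcp_rot: [-0.524, 0.53, 0.468, -0.475]
wrist_force: [-0.7, -0.4, -0.4]
gripper_width: 0.0495
```

Emit:
{"name": "servo_tool", "arguments": {
  "increments": [
    [0, 1, 0, 0],
    [0, 0, 0, 0]
  ]
}}

```text
clock: 8.55
ee_pos: [0.5422, 0.1556, 0.0379]
tcp_rot: [-0.524, 0.53, 0.468, -0.475]
wrist_force: [-0.3, 0.3, -0.6]
gripper_width: 0.0494
```

Emit:
{"name": "servo_tool", "arguments": {
  "increments": [
    [0, 1, 0, 0],
    [0, 0, 0, 0]
  ]
}}

```text
clock: 8.75
ee_pos: [0.5427, 0.1557, 0.0375]
tcp_rot: [-0.524, 0.53, 0.468, -0.474]
wrist_force: [0.4, 1.4, -0.1]
gripper_width: 0.0497
```

Emit:
{"name": "servo_tool", "arguments": {
  "increments": [
    [0, 1, 0, 0],
    [0, 0, 0, 0]
  ]
}}

```text
clock: 8.95
ee_pos: [0.5432, 0.1558, 0.0372]
tcp_rot: [-0.524, 0.53, 0.469, -0.474]
wrist_force: [-0.5, 0.4, 1.4]
gripper_width: 0.0492
```

Run:
```python
from w import *
s=arm.sense();print(s['clock'],s['ee_pos'],s['gripper_width'],s['wrist_force'])
m=snap("w8");cv2.imwrite("pics/w8c.png",cv2.resize(m['p'][140:340,150:410],None,fx=3,fy=3,interpolation=2))
n="side";m=arm.camera_model(n);p,d=arm.camera(n)
cv2.imwrite(f"pics/{n}4.png",cv2.resize(p[150:230,230:310],None,fx=7,fy=7,interpolation=2))
```

```text
8.95 [0.5431883  0.15576999 0.03717035] 0.04921304666328634 [-0.49550671  0.40276817  1.36106403]
```

View pics/w8c.png

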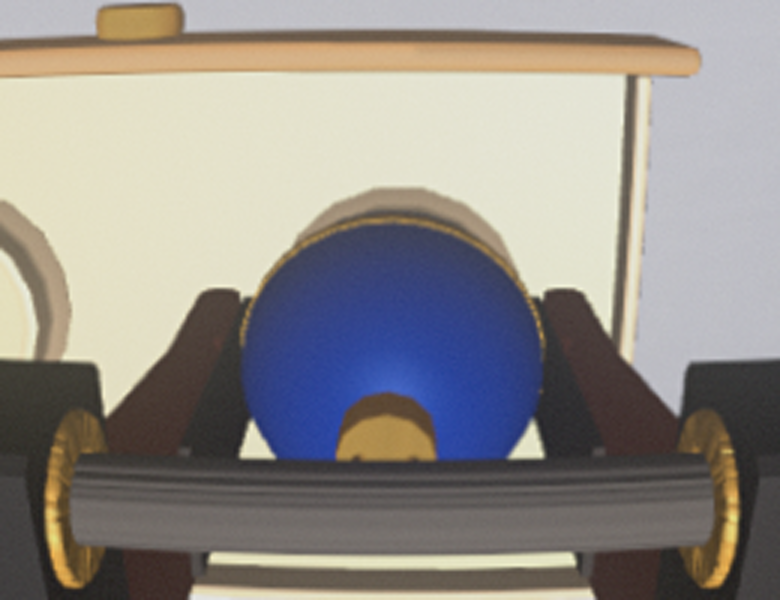

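View pics/side4.png

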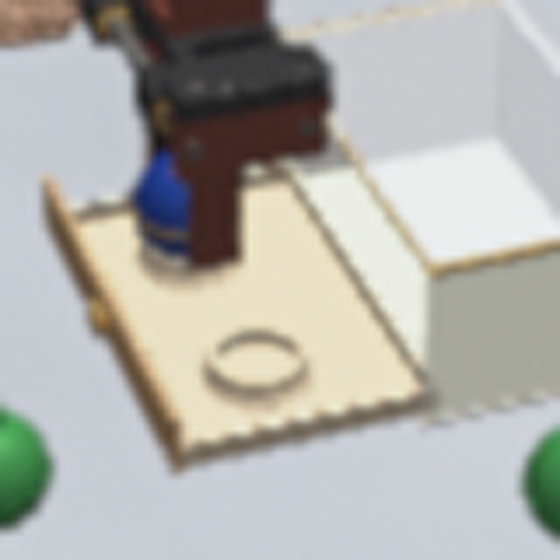

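Emit:
{"name": "servo_tool", "arguments": {
  "increments": [
    [0, 0, 0, 0],
    [0, 0, 0, 0],
    [0, 0, 0, 0],
    [0, 0, 0, 0],
    [0, 0, 0, 0]
  ],
  "hand": 0.7
}}

```text
clock: 9.55
ee_pos: [0.542, 0.1556, 0.0356]
tcp_rot: [-0.524, 0.53, 0.468, -0.475]
wrist_force: [0.3, -0.8, -0.5]
gripper_width: 0.0616
```

Run:
```python
from w import *
s=arm.sense();print(s['clock'],s['ee_pos'],s['gripper_width'],s['wrist_force'])
m=snap("w9");cv2.imwrite("pics/w9c.png",cv2.resize(m['p'][140:340,150:410],None,fx=3,fy=3,interpolation=2))
blues(m)
```

```text
9.55 [0.54203132 0.15562217 0.03555335] 0.061577399469889674 [ 0.26150835 -0.80790579 -0.51272772]
ball 283.0 265.9 49.0 4785.5 [0.5421 0.1559 0.036 ]
```

View pics/w9c.png

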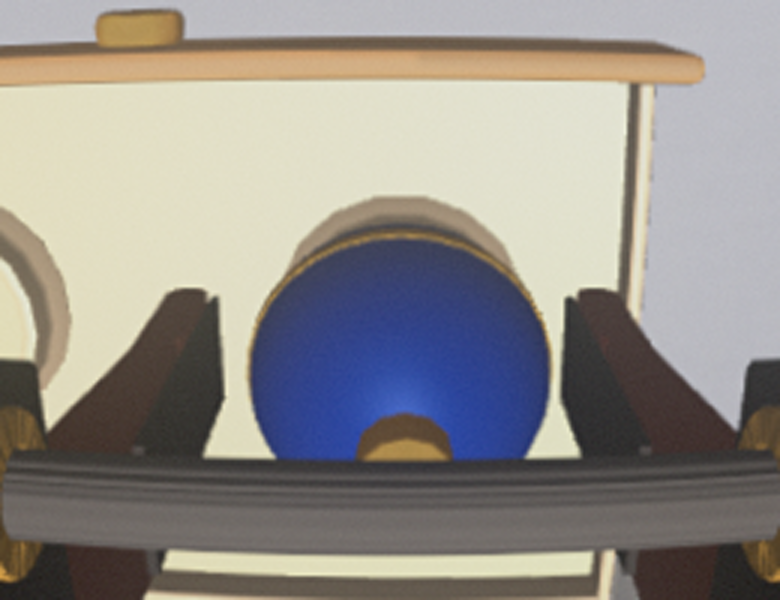

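Emit:
{"name": "servo_tool", "arguments": {
  "increments": [
    [1, -5, 0, 0],
    [0, -15, 0, 0],
    [0, -30, 0, 0],
    [0, -35, 0, 0],
    [0, -30, 0, 0],
    [0, 0, 0, 0]
  ]
}}

```text
clock: 10.2
ee_pos: [0.5419, 0.1583, 0.1589]
tcp_rot: [-0.524, 0.53, 0.468, -0.475]
wrist_force: [-1.0, 0.2, 0.6]
gripper_width: 0.0614
```

Run:
```python
from w import *
s=arm.sense();print(s['clock'],s['ee_pos'],s['gripper_width'],s['wrist_force'],Rt(s).round(3))
m=snap("w10");blues(m)
print(delta(s,(.640,-.1685,.14)))
```

```text
10.2 [0.54189658 0.15827512 0.15890079] 0.0613779497163496 [-0.96618829  0.20542972  0.59322224] [[ 0.111 -0.002 -0.994]
 [ 0.994 -0.013  0.111]
 [-0.013 -1.     0.   ]]
ball 281.0 210.4 26.0 1843.0 [0.5446 0.156  0.036 ]
[-313.6   22.8 -133.7]
```

View pics/w10.png

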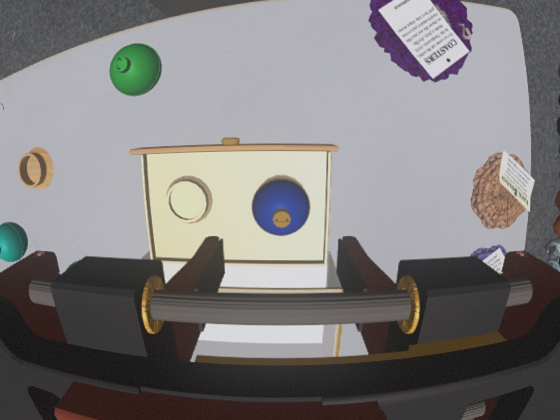

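Emit:
{"name": "servo_tool", "arguments": {
  "increments": [
    [-15, 0, -6, 0],
    [-35, 0, -15, 0],
    [-42, 2, -18, 0],
    [-42, 2, -18, 0],
    [-42, 2, -18, 0],
    [-42, 2, -18, 0],
    [-42, 2, -18, 0],
    [-30, 2, -13, 0],
    [-16, 2, -7, 0],
    [-6, 0, -3, 0],
    [0, 0, 0, 0],
    [0, 0, 0, 0]
  ],
  "hand": 0.85
}}

```text
clock: 11.45
ee_pos: [0.6357, -0.1863, 0.1283]
tcp_rot: [0.531, -0.522, -0.462, 0.482]
wrist_force: [-0.4, 0.2, -0.5]
gripper_width: 0.0745
```

Run:
```python
from w import *
s=arm.sense();print(s['clock'],s['ee_pos'],s['gripper_width'],abs(s['qvel']).max(),Rt(s).round(3))
m=snap("w11");blues(m)
print(delta(s,(.640,-.1685,.09)))
```

```text
11.45 [ 0.63567728 -0.18634302  0.12829601] 0.07451934576689215 0.00731890385766082 [[ 0.109 -0.029 -0.994]
 [ 0.994 -0.01   0.109]
 [-0.013 -1.     0.027]]
ball 307.3 222.9 31.1 2778.0 [ 0.6402 -0.1681  0.036 ]
[18.7 38.  -3.4]
```

View pics/w11.png

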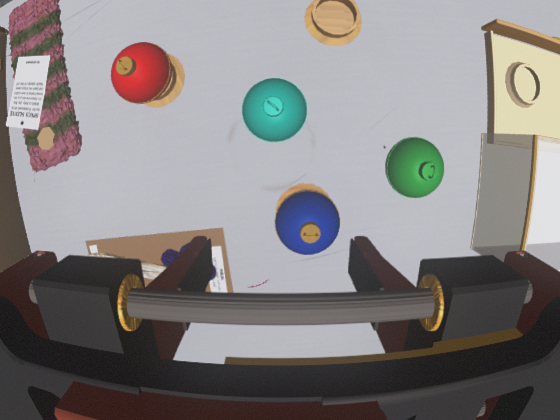

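Emit:
{"name": "servo_tool", "arguments": {
  "increments": [
    [8, 5, -2, 0],
    [8, 15, -1, 0],
    [3, 20, 0, 0],
    [0, 14, 0, 0],
    [0, 6, 0, 0],
    [0, 0, 0, 0]
  ]
}}

```text
clock: 12.1
ee_pos: [0.6398, -0.1589, 0.0644]
tcp_rot: [0.528, -0.52, -0.465, 0.484]
wrist_force: [-0.9, 0.7, -0.4]
gripper_width: 0.0745
```

Run:
```python
from w import *
s=arm.sense();print(s['clock'],s['ee_pos'],s['gripper_width'],abs(s['qvel']).max(),Rt(s).round(3))
m=snap("w12");blues(m)
print(delta(s,(.640,-.1682,.035)))
```

```text
12.1 [ 0.63977877 -0.15890069  0.06440199] 0.0745230625791327 0.010335439730321196 [[ 0.1   -0.027 -0.995]
 [ 0.995 -0.009  0.1  ]
 [-0.012 -1.     0.026]]
ball 266.2 249.0 41.9 5066.0 [ 0.6402 -0.1686  0.036 ]
[-8.9 29.5 -1.9]
```

View pics/w12.png

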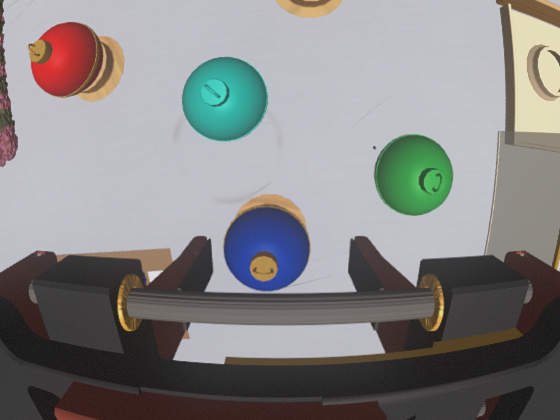

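Emit:
{"name": "servo_tool", "arguments": {
  "increments": [
    [-6, 0, -1, 0],
    [-3, 8, -1, 0],
    [0, 10, 0, 0],
    [0, 7, 0, 0],
    [0, 2, 0, 0],
    [0, 0, 0, 0]
  ]
}}

```text
clock: 12.75
ee_pos: [0.6414, -0.1708, 0.038]
tcp_rot: [0.528, -0.522, -0.465, 0.482]
wrist_force: [-0.7, -0.3, 0.3]
gripper_width: 0.0744
```

Run:
```python
from w import *
s=arm.sense();print(s['clock'],s['ee_pos'],s['gripper_width'],abs(s['qvel']).max(),Rt(s).round(3),s['wrist_force'])
print(delta(s,(.6402,-.1685,.036)))
```

```text
12.75 [ 0.64144068 -0.17083386  0.03804082] 0.07442190640075035 0.004684187827985699 [[ 0.102 -0.023 -0.995]
 [ 0.995 -0.01   0.102]
 [-0.013 -1.     0.022]] [-0.68180918 -0.29581118  0.25829128]
[2.2 2.  1.4]
```

Emit:
{"name": "servo_tool", "arguments": {
  "increments": [
    [2, 1, 1, 0],
    [0, 0, 0, 0]
  ]
}}

```text
clock: 12.95
ee_pos: [0.6406, -0.1685, 0.037]
tcp_rot: [0.528, -0.522, -0.465, 0.482]
wrist_force: [-0.4, 0.2, -0.0]
gripper_width: 0.0745
```

Emit:
{"name": "servo_tool", "arguments": {
  "increments": [
    [0, 0, 0, 0],
    [0, 0, 0, 0],
    [0, 0, 0, 0],
    [0, 0, 0, 0],
    [0, 0, 0, 0],
    [0, 0, 0, 0]
  ],
  "hand": 0.35,
  "grip_force": 6
}}

```text
clock: 13.55
ee_pos: [0.6412, -0.1677, 0.0383]
tcp_rot: [0.527, -0.522, -0.466, 0.482]
wrist_force: [0.4, 0.9, 0.7]
gripper_width: 0.0499
```

Run:
```python
from w import *
s=arm.sense();print(s['clock'],s['ee_pos'],s['gripper_width'],abs(s['qvel']).max(),Rt(s).round(3),s['wrist_force'])
```

```text
13.55 [ 0.64120761 -0.16770024  0.0383394 ] 0.04985184734166157 0.0022597235998221728 [[ 0.101 -0.021 -0.995]
 [ 0.995 -0.01   0.101]
 [-0.012 -1.     0.02 ]] [0.39012574 0.87702675 0.65744326]
```

Emit:
{"name": "servo_tool", "arguments": {
  "increments": [
    [0, -6, 0, 0],
    [0, -15, 0, 0],
    [0, -25, 0, 0],
    [0, -25, 0, 0],
    [0, -20, 0, 0],
    [0, -10, 0, 0],
    [0, 0, 0, 0]
  ]
}}

```text
clock: 14.25
ee_pos: [0.6434, -0.1676, 0.1482]
tcp_rot: [0.526, -0.523, -0.466, 0.482]
wrist_force: [0.2, 0.5, -0.3]
gripper_width: 0.0496
```

Run:
```python
from w import *
s=arm.sense();print(s['clock'],s['ee_pos'],s['gripper_width'],Rt(s).round(3),s['wrist_force'])
print(delta(s,(.58,.060,.13)))
```

```text
14.25 [ 0.64340959 -0.16757827  0.1482134 ] 0.049633890473574006 [[ 0.102 -0.019 -0.995]
 [ 0.995 -0.012  0.102]
 [-0.014 -1.     0.018]] [ 0.17121993  0.45787003 -0.32423121]
[220.2  16.7  86. ]
```

Emit:
{"name": "servo_tool", "arguments": {
  "increments": [
    [10, 0, 4, 0],
    [25, 0, 10, 0],
    [38, 0, 15, 0],
    [38, 0, 15, 0],
    [38, 0, 15, 0],
    [32, 0, 13, 0],
    [18, 0, 7, 0],
    [8, 0, 3, 0],
    [0, 0, 0, 0],
    [0, 0, 0, 0]
  ]
}}

```text
clock: 15.25
ee_pos: [0.5737, 0.0578, 0.1345]
tcp_rot: [0.531, -0.519, -0.461, 0.486]
wrist_force: [0.4, -0.5, -0.5]
gripper_width: 0.0497
```

Run:
```python
from w import *
s=arm.sense();print(s['clock'],s['ee_pos'],s['gripper_width'],Rt(s).round(3),abs(s['qvel']).max())
m=snap("w13");cv2.imwrite("pics/w13c.png",cv2.resize(m['p'][110:290,180:420],None,fx=3,fy=3,interpolation=2))
g=cv2.cvtColor(m['p'],cv2.COLOR_BGR2GRAY)
c=cv2.HoughCircles(cv2.GaussianBlur(g[110:215,180:420],(0,0),1),cv2.HOUGH_GRADIENT_ALT,1.0,20,param1=120,param2=.7,minRadius=18,maxRadius=38)
for x in (c[0] if c is not None else []):print(x+[180,110,0],wpl(m,x[0]+180,x[1]+110,.018))
blues(m)
print(delta(s,(.5329,.067,.08)))
```

```text
15.25 [0.57371002 0.05781856 0.13450943] 0.04969022580596246 [[ 0.102 -0.037 -0.994]
 [ 0.995 -0.01   0.103]
 [-0.014 -0.999  0.036]] 0.011066616624528956
[289.         163.          24.69459724] [0.53172955 0.06664324 0.018     ]
[401.         166.          32.46443176] [0.54216669 0.16227521 0.018     ]
ball 280.0 263.7 49.5 4956.5 [0.6112 0.0513 0.036 ]
ball 405.0 168.9 28.5 2081.5 [0.5428 0.1591 0.036 ]
[ 5.7 55.9 39.6]
```

View pics/w13c.png

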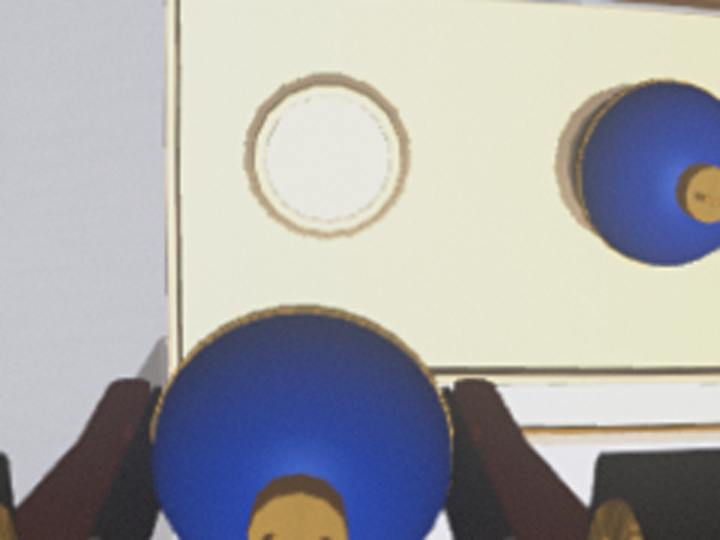

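Emit:
{"name": "servo_tool", "arguments": {
  "increments": [
    [2, 0, 12, 0],
    [3, 6, 18, 0],
    [0, 16, 8, 0],
    [0, 18, 1, 0],
    [0, 10, 0, 0],
    [0, 4, 0, 0],
    [0, 0, 0, 0]
  ]
}}

```text
clock: 16.0
ee_pos: [0.5349, 0.0586, 0.08]
tcp_rot: [0.533, -0.522, -0.458, 0.483]
wrist_force: [-0.4, -0.1, -1.0]
gripper_width: 0.0495
```

Run:
```python
from w import *
s=arm.sense();print(s['clock'],s['ee_pos'],s['gripper_width'],Rt(s).round(3),abs(s['qvel']).max())
print(delta(s,(.5327,.067,.048)))
```

```text
16.0 [0.53485814 0.05856355 0.08004395] 0.04948904431442214 [[ 0.114 -0.036 -0.993]
 [ 0.993 -0.011  0.114]
 [-0.015 -0.999  0.035]] 0.010430411891412444
[ 8.6 32.   2. ]
```

Emit:
{"name": "servo_tool", "arguments": {
  "increments": [
    [5, 5, 1, 0],
    [3, 10, 1, 0],
    [1, 9, 0, 0],
    [0, 5, 0, 0],
    [0, 1, 0, 0],
    [0, 0, 0, 0]
  ]
}}

```text
clock: 16.6
ee_pos: [0.534, 0.0681, 0.0488]
tcp_rot: [0.533, -0.523, -0.459, 0.482]
wrist_force: [-0.3, -0.3, -0.1]
gripper_width: 0.0497
```

Run:
```python
from w import *
s=arm.sense();print(s['clock'],s['ee_pos'],s['gripper_width'],Rt(s).round(3),s['wrist_force'])
print(delta(s,(.5327,.067,.039)))
n="side";m=arm.camera_model(n);p,d=arm.camera(n)
cv2.imwrite(f"pics/{n}5.png",cv2.resize(p[150:230,230:310],None,fx=7,fy=7,interpolation=2))
```

```text
16.6 [0.5339933  0.06809546 0.0487909 ] 0.04972446085815722 [[ 0.114 -0.034 -0.993]
 [ 0.993 -0.011  0.115]
 [-0.015 -0.999  0.033]] [-0.32202605 -0.26681923 -0.0703576 ]
[-1.1  9.8  0.8]
```

View pics/side5.png

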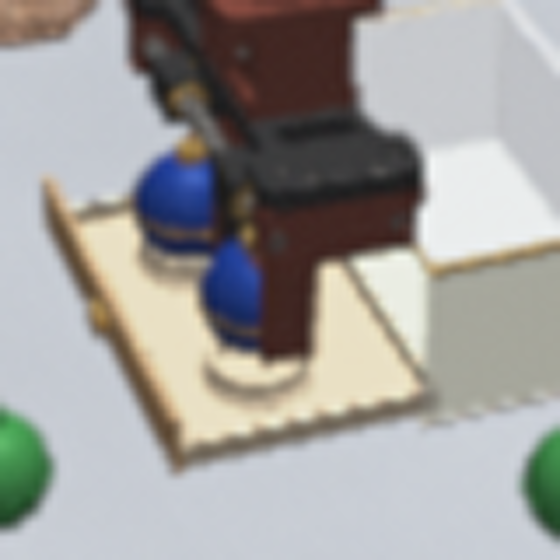

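First ball seated upright; second is over its ring, about 10 mm high. Lowering slowly.

Emit:
{"name": "servo_tool", "arguments": {
  "increments": [
    [-1, 3, 0.5, 0],
    [0, 3, 0, 0],
    [0, 2, 0, 0],
    [0, 1, 0, 0],
    [0, 0, 0, 0]
  ]
}}

```text
clock: 17.15
ee_pos: [0.5336, 0.0668, 0.0402]
tcp_rot: [0.532, -0.523, -0.459, 0.482]
wrist_force: [0.4, 0.3, -0.8]
gripper_width: 0.0492
```

Emit:
{"name": "servo_tool", "arguments": {
  "increments": [
    [0, 1, 0, 0],
    [0, 0, 0, 0]
  ]
}}

```text
clock: 17.35
ee_pos: [0.5336, 0.0668, 0.0392]
tcp_rot: [0.532, -0.523, -0.459, 0.482]
wrist_force: [-0.4, -0.7, -0.4]
gripper_width: 0.05
```

Emit:
{"name": "servo_tool", "arguments": {
  "increments": [
    [0, 1, 0, 0],
    [0, 0, 0, 0]
  ]
}}

```text
clock: 17.55
ee_pos: [0.5337, 0.0668, 0.0383]
tcp_rot: [0.532, -0.523, -0.459, 0.481]
wrist_force: [0.1, -0.1, 0.0]
gripper_width: 0.0495
```

Emit:
{"name": "servo_tool", "arguments": {
  "increments": [
    [0, 1, 0, 0],
    [0, 0, 0, 0]
  ]
}}

```text
clock: 17.75
ee_pos: [0.5337, 0.0668, 0.0373]
tcp_rot: [0.532, -0.523, -0.459, 0.481]
wrist_force: [0.4, -0.3, -0.4]
gripper_width: 0.0495
```

Emit:
{"name": "servo_tool", "arguments": {
  "increments": [
    [0, 1, 0, 0],
    [0, 0, 0, 0]
  ]
}}

```text
clock: 17.95
ee_pos: [0.5339, 0.0668, 0.037]
tcp_rot: [0.532, -0.523, -0.46, 0.481]
wrist_force: [0.1, -0.0, 0.6]
gripper_width: 0.0495
```

Emit:
{"name": "servo_tool", "arguments": {
  "increments": [
    [0, 0, 0, 0],
    [0, 0, 0, 0],
    [0, 0, 0, 0],
    [0, 0, 0, 0],
    [0, 0, 0, 0]
  ],
  "hand": 0.7
}}

```text
clock: 18.45
ee_pos: [0.534, 0.0668, 0.0367]
tcp_rot: [0.532, -0.523, -0.46, 0.481]
wrist_force: [-0.5, 0.9, -0.1]
gripper_width: 0.0614
```

Run:
```python
from w import *
s=arm.sense();print(s['clock'],s['ee_pos'],s['gripper_width'],s['wrist_force'])
m=snap("w14");cv2.imwrite("pics/w14c.png",cv2.resize(m['p'][140:340,150:410],None,fx=3,fy=3,interpolation=2))
blues(m)
```

```text
18.45 [0.5339704  0.06678119 0.03671895] 0.06137588515537035 [-0.48751505  0.93379263 -0.06421639]
ball 281.3 261.9 48.8 4733.5 [0.5323 0.0664 0.036 ]
ball 452.6 253.5 38.9 1996.0 [0.5403 0.1591 0.036 ]
```

View pics/w14c.png

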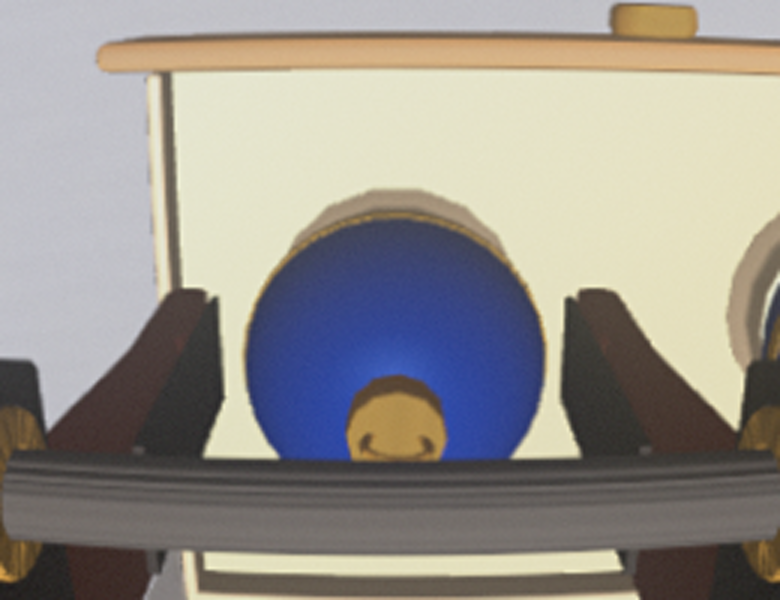

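Emit:
{"name": "servo_tool", "arguments": {
  "increments": [
    [0, -5, 0, 0],
    [0, -15, 0, 0],
    [0, -28, 0, 0],
    [0, -32, 0, 0],
    [0, -20, 0, 0],
    [0, -6, 0, 0],
    [0, 0, 0, 0],
    [0, 0, 0, 0]
  ]
}}

```text
clock: 19.3
ee_pos: [0.5374, 0.0681, 0.1516]
tcp_rot: [0.532, -0.524, -0.46, 0.48]
wrist_force: [-0.2, 0.1, -0.3]
gripper_width: 0.0613
```

Run:
```python
from w import *
s=arm.sense();print(s['clock'],s['ee_pos'],s['gripper_width'],s['wrist_force'],Rt(s).round(3))
m=snap("w15")
cv2.imwrite("pics/w15c.png",cv2.resize(m['p'][110:290,180:420],None,fx=3,fy=3,interpolation=2))
blues(m)
print(delta(s,(.450,.121,s['ee_pos'][2])),delta(s,(.450,.121,.032)))
n="side";m=arm.camera_model(n);p,d=arm.camera(n)
cv2.imwrite(f"pics/{n}6.png",cv2.resize(p[150:230,230:310],None,fx=7,fy=7,interpolation=2))
```

```text
19.3 [0.53738807 0.06806154 0.15157529] 0.06130292916732046 [-0.23051271  0.1482167  -0.27607814] [[ 0.114 -0.028 -0.993]
 [ 0.993 -0.011  0.115]
 [-0.014 -1.     0.027]]
ball 389.0 209.5 26.6 1766.5 [0.5447 0.1592 0.036 ]
ball 280.1 210.5 27.2 1985.5 [0.5351 0.0655 0.036 ]
[42.6  1.9 92.9] [ 44.3 121.4  89.6]
```

View pics/w15.png

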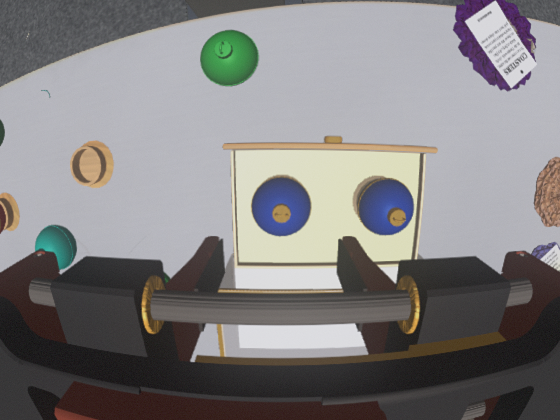

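View pics/side6.png

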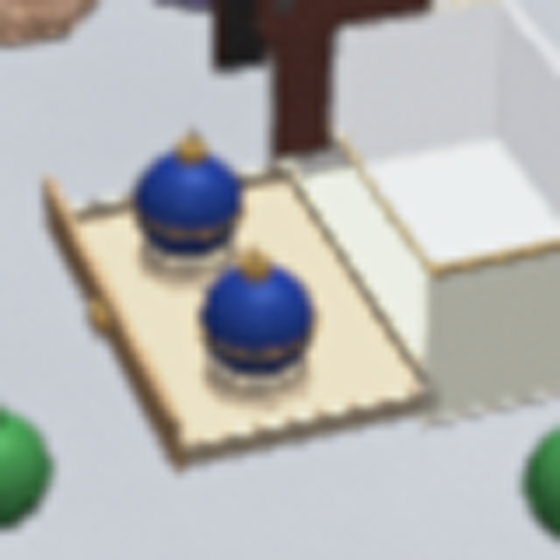

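Emit:
{"name": "servo_tool", "arguments": {
  "increments": [
    [5, 0, 10, 0],
    [12, 0, 25, 0],
    [12, 0, 28, 0],
    [8, 0, 20, 0],
    [4, 0, 9, 0],
    [0, 0, 0, 0],
    [0, 0, 0, 0]
  ],
  "hand": 0.45
}}

```text
clock: 20.1
ee_pos: [0.4425, 0.1216, 0.1457]
tcp_rot: [0.534, -0.521, -0.456, 0.484]
wrist_force: [1.0, -0.1, -0.8]
gripper_width: 0.0392
```

Run:
```python
from w import *
m=ld("w15.npz");print("knob",wpl(m,333,138.5,.022),"panel ends",wpl(m,223,145,.0335),wpl(m,437,149,.0335))
s=arm.sense();print(s['clock'],s['ee_pos'],s['gripper_width'],Rt(s).round(3))
snap("w16")
print(delta(s,(.450,.121,.032)))
```

```text
knob [0.48035313 0.11730997 0.022     ] panel ends [0.47509917 0.02466327 0.0335    ] [0.49586262 0.20929397 0.0335    ]
20.1 [0.44251726 0.12158528 0.1457362 ] 0.03920726284630378 [[ 0.115 -0.042 -0.993]
 [ 0.993 -0.012  0.115]
 [-0.017 -0.999  0.04 ]]
[  2.2 113.3 -12.1]
```

View pics/w16.png

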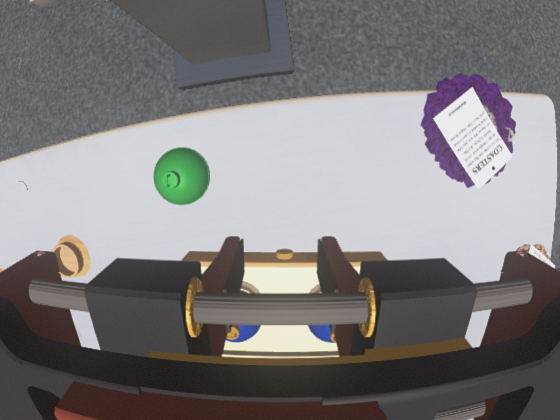

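Emit:
{"name": "servo_tool", "arguments": {
  "increments": [
    [0, 10, 0, 0],
    [0, 25, 0, 0],
    [0, 30, 0, 0],
    [0, 25, 0, 0],
    [0, 14, 0, 0],
    [0, 5, 0, 0],
    [0, 0, 0, 0],
    [0, 0, 0, 0]
  ]
}}

```text
clock: 20.95
ee_pos: [0.4405, 0.1168, 0.0287]
tcp_rot: [0.536, -0.522, -0.454, 0.484]
wrist_force: [0.5, -0.7, 0.6]
gripper_width: 0.0394
```

Run:
```python
from w import *
s=arm.sense();print(s['clock'],s['ee_pos'],s['gripper_width'],Rt(s).round(3),s['wrist_force'])
snap("w17")
```

```text
20.95 [0.44052451 0.11680457 0.02874341] 0.0393725109238871 [[ 0.121 -0.045 -0.992]
 [ 0.993 -0.013  0.121]
 [-0.019 -0.999  0.043]] [ 0.46743924 -0.65991802  0.59048298]
```

View pics/w17.png

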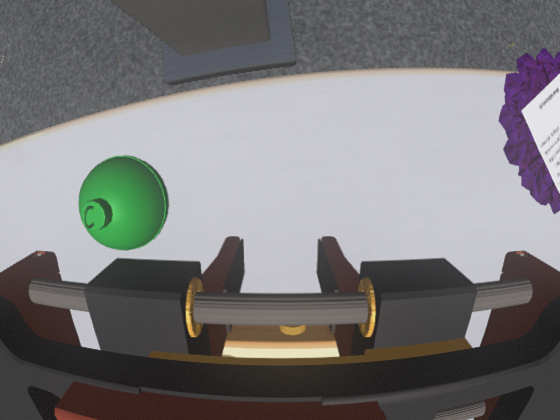

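Emit:
{"name": "servo_tool", "arguments": {
  "increments": [
    [2, -4, -5, 0],
    [1, -1, -10, 0],
    [0, -0.4, -8, 0],
    [0, -0.4, -4, 0],
    [0, 0, 0, 0]
  ]
}}

```text
clock: 21.5
ee_pos: [0.4729, 0.117, 0.0374]
tcp_rot: [0.535, -0.524, -0.456, 0.482]
wrist_force: [-1.0, -0.1, -1.0]
gripper_width: 0.0396
```

Emit:
{"name": "servo_tool", "arguments": {
  "increments": [
    [0, -0.2, -3, 0],
    [0, -0.2, -3, 0],
    [0, -0.2, -3, 0],
    [0, -0.2, -3, 0],
    [0, -0.2, -3, 0]
  ]
}}

```text
clock: 22.0
ee_pos: [0.4877, 0.1154, 0.0374]
tcp_rot: [0.536, -0.523, -0.455, 0.483]
wrist_force: [-2.7, 0.3, 0.1]
gripper_width: 0.0398
```

Emit:
{"name": "servo_tool", "arguments": {
  "increments": [
    [0, 0, -4, 0],
    [0, 0, -5, 0],
    [0, 0, -6, 0],
    [0, 0, -7, 0],
    [0, 0, -7, 0],
    [0, 0, -7, 0],
    [0, 0, -7, 0],
    [0, 0, -7, 0],
    [0, 0, -6, 0],
    [0, 0, -5, 0],
    [0, 0, -4, 0]
  ]
}}

```text
clock: 23.1
ee_pos: [0.5586, 0.107, 0.0351]
tcp_rot: [0.536, -0.523, -0.455, 0.482]
wrist_force: [-2.6, -0.0, 1.1]
gripper_width: 0.0393
```

Run:
```python
from w import *
s=arm.sense();print(s['clock'],s['ee_pos'],s['gripper_width'],Rt(s).round(3),s['wrist_force'])
n="side";m=arm.camera_model(n);p,d=arm.camera(n)
cv2.imwrite(f"pics/{n}7.png",cv2.resize(p[130:230,230:350],None,fx=6,fy=6,interpolation=2))
```

```text
23.1 [0.55856069 0.1069589  0.03508832] 0.03930517242390642 [[ 0.12  -0.04  -0.992]
 [ 0.993 -0.011  0.121]
 [-0.016 -0.999  0.039]] [-2.64960806 -0.04403984  1.07836512]
```

View pics/side7.png

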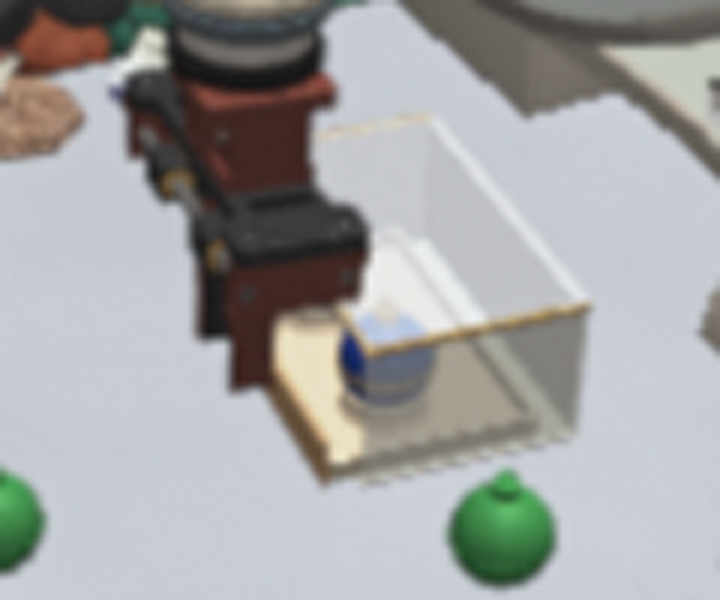

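Emit:
{"name": "servo_tool", "arguments": {
  "increments": [
    [0, 0, -4, 0],
    [0, 0, -4, 0],
    [0, 0, -3, 0],
    [0, 0, -3, 0],
    [0, 0, -2, 0]
  ]
}}

```text
clock: 23.65
ee_pos: [0.5742, 0.105, 0.0344]
tcp_rot: [0.536, -0.522, -0.455, 0.483]
wrist_force: [-14.7, 0.7, 9.3]
gripper_width: 0.0396
```

Emit:
{"name": "servo_tool", "arguments": {
  "increments": [
    [0, 0, -2, 0],
    [0, 0, -2, 0],
    [0, 0, -2, 0]
  ]
}}

```text
clock: 23.95
ee_pos: [0.5743, 0.105, 0.0346]
tcp_rot: [0.54, -0.517, -0.451, 0.488]
wrist_force: [-12.0, -0.8, 7.2]
gripper_width: 0.0393
```

Run:
```python
from w import *
s=arm.sense();print(s['clock'],s['ee_pos'],s['gripper_width'],Rt(s).round(3),s['wrist_force'])
n="side";m=arm.camera_model(n);p,d=arm.camera(n)
cv2.imwrite(f"pics/{n}8.png",cv2.resize(p[130:230,230:350],None,fx=6,fy=6,interpolation=2))
```

```text
23.95 [0.57427748 0.10499871 0.03464689] 0.03933461882750164 [[ 0.117 -0.06  -0.991]
 [ 0.993 -0.011  0.118]
 [-0.018 -0.998  0.059]] [-11.96326326  -0.84110081   7.15666432]
```

View pics/side8.png

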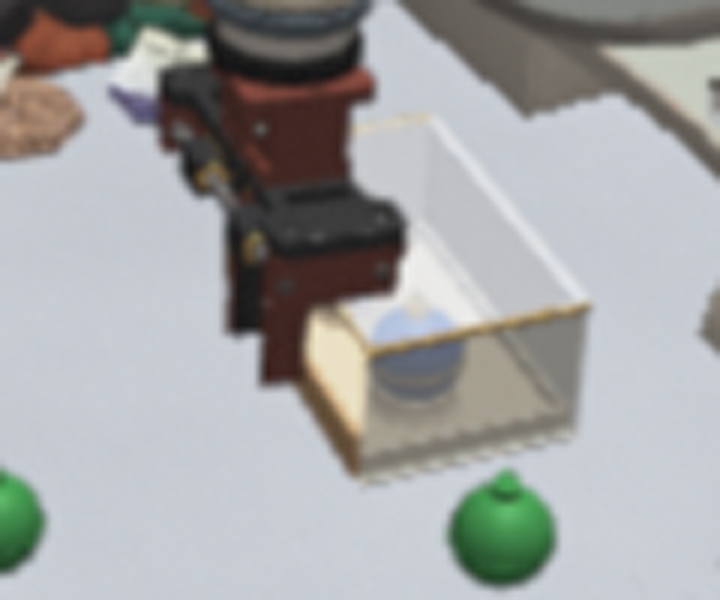

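Emit:
{"name": "servo_tool", "arguments": {
  "increments": [
    [0, 0, 5, 0],
    [0, 0, 15, 0],
    [0, 0, 25, 0],
    [0, 0, 25, 0],
    [0, 0, 10, 0],
    [0, 0, 0, 0],
    [0, 0, 0, 0]
  ]
}}

```text
clock: 24.7
ee_pos: [0.4949, 0.1138, 0.0388]
tcp_rot: [0.538, -0.519, -0.452, 0.487]
wrist_force: [-0.0, 0.5, 0.3]
gripper_width: 0.0395
```

Run:
```python
from w import *
s=arm.sense();print(s['clock'],s['ee_pos'],s['gripper_width'],Rt(s).round(3),s['wrist_force'])
for n in("side","top"):
    m=arm.camera_model(n);p,d=arm.camera(n);np.savez(n+"9.npz",p=p,d=d,**m)
    cv2.imwrite(f"pics/{n}9.png",cv2.resize(p[130:230,230:350] if n=="side" else p[140:240,210:310],None,fx=6,fy=6,interpolation=2))
```

```text
24.7 [0.49488913 0.11381246 0.03878666] 0.039527605530871215 [[ 0.118 -0.055 -0.991]
 [ 0.993 -0.012  0.119]
 [-0.019 -0.998  0.053]] [-0.04636516  0.46435157  0.25977457]
```

View pics/side9.png

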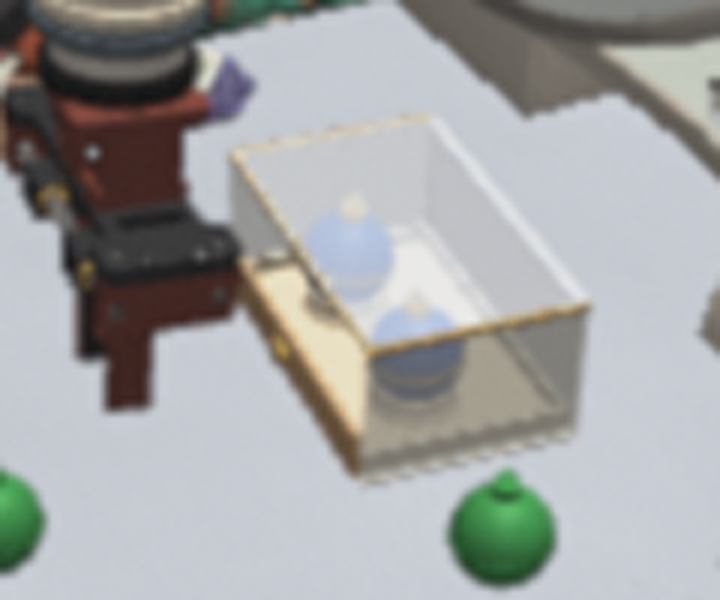

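View pics/top9.png

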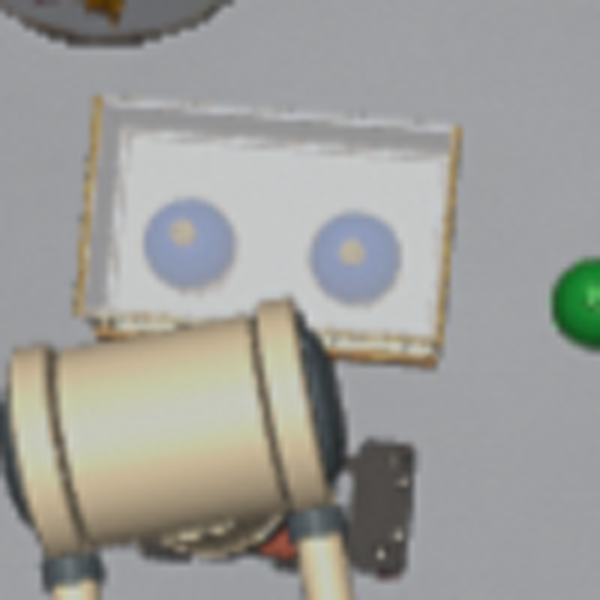

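Run:
```python
from w import *
t=ld("top9.npz");d=ld("side9.npz")
ft=lambda x,y:(210+(x+.5)/6-.5,140+(y+.5)/6-.5)
fs=lambda x,y:(230+(x+.5)/6-.5,130+(y+.5)/6-.5)
L=onplane(t,*ft(190,243),.036);R=onplane(t,*ft(355,257),.036);print("top balls",L,R)
Ls=onplane(d,*fs(349,252),.036);Rs=onplane(d,*fs(417,354),.036);print("side balls",Ls,Rs)
ux=np.array([.9935,-.113,0])
for a,b in((L,(.5418,.1565,.036)),(R,(.5319,.067,.036)),(Ls,(.5418,.1565,.036)),(Rs,(.5319,.067,.036))):print("disp",(a-np.array(b))@ux)
# masks in top for balls
hsv=cv2.cvtColor(t['p'],cv2.COLOR_BGR2HSV)
k=cv2.inRange(hsv[150:200,225:285],(105,45,60),(128,255,255))
for q in cv2.findContours(k,0,2)[0]:
    if cv2.contourArea(q)>50:
        (u,v),r=cv2.minEnclosingCircle(q);P=onplane(t,u+225,v+150,.036);print(u+225,v+150,r,P)
# sleeve mouth top corners (top view) z=.082, panel bottom-right corner
m1=onplane(t,*ft(78,313),.082);m2=onplane(t,*ft(440,343),.082);b1=onplane(t,*ft(97,96),.082);b2=onplane(t,*ft(460,127),.082)
print("mouth",m1,m2,"back",b1,b2,np.linalg.norm(m1-b1),np.linalg.norm(m2-m1))
pr=onplane(t,*ft(435,364),.0335);print("panel R corner",pr,"ahead of mouth",(pr-m2)@ux,"R ball in from mouth",(R-m2)@ux,"L",(L-m1)@ux,"R to back",(b2-R)@ux)
```

```text
top balls [0.64317199 0.14321415 0.036     ] [0.63297141 0.05425338 0.036     ]
side balls [0.6450586  0.14848978 0.036     ] [0.63181789 0.05295981 0.036     ]
disp 0.10221437078433125
disp 0.10185481329374368
disp 0.10349257196589973
disp 0.10085496274235886
268.5 182.0 6.576573371887207 [0.63435563 0.05502964 0.036     ]
240.90425491333008 179.72340393066406 6.5070953369140625 [0.64438152 0.14431204 0.036     ]
mouth [0.60090118 0.19772679 0.082     ] [0.57971491 0.0090303  0.082     ] back [0.715496   0.18581052 0.082     ] [ 0.6934293  -0.00455936  0.082     ] 0.11521271468261125 0.1898821301277802
panel R corner [0.57394675 0.01267779 0.0335    ] ahead of mouth -0.006142829465653076 R ball in from mouth 0.04780012745663921 L 0.04815597342467884 R to back 0.06671075721202563
```

Emit:
{"name": "servo_tool", "arguments": {
  "increments": [
    [0, -10, 5, 0],
    [0, -25, 10, 0],
    [0, -30, 0, 0],
    [0, -25, -20, 0],
    [0, -10, -40, 0],
    [0, 0, -45, 0],
    [0, 0, -40, 0],
    [0, 0, -20, 0],
    [0, 0, 0, 0],
    [0, 0, 0, 0]
  ]
}}

```text
clock: 25.8
ee_pos: [0.6576, 0.0956, 0.14]
tcp_rot: [0.538, -0.52, -0.453, 0.485]
wrist_force: [-0.1, 0.4, 0.4]
gripper_width: 0.0393
```

Run:
```python
from w import *
s=arm.sense();print(s['clock'],s['ee_pos'],s['wrist_force'])
m=snap("w18")
```

```text
25.8 [0.65758966 0.09560125 0.13997257] [-0.1353737   0.38720093  0.41697527]
```

View pics/w18.png

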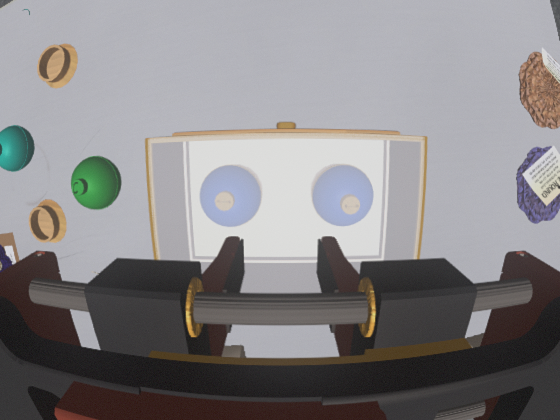

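Run:
```python
from w import *
m=ld("w18.npz")
cv2.imwrite("pics/w18c.png",cv2.resize(m['p'][115:165,140:290],None,fx=5,fy=5,interpolation=2))
```

```text
(no output)
```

View pics/w18c.png

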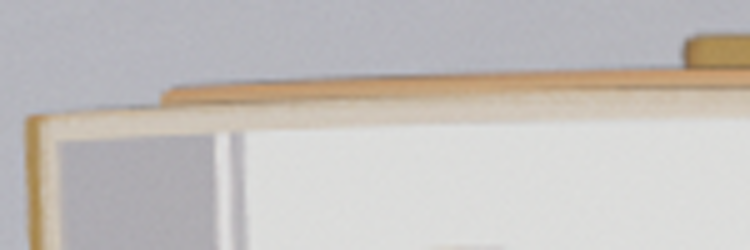

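Emit:
{"name": "servo_tool", "arguments": {
  "increments": [
    [0, 0, 15, 0],
    [0, 0, 35, 0],
    [0, 0, 40, 0],
    [0, 0, 40, 0],
    [0, 0, 22, 0],
    [0, 0, 8, 0],
    [0, 20, 0, 0],
    [0, 30, 0, 0],
    [0, 25, 0, 0],
    [0, 12, 0, 0],
    [0, 4, 0, 0],
    [0, 0, 0, 0]
  ]
}}

```text
clock: 27.05
ee_pos: [0.4825, 0.1163, 0.0598]
tcp_rot: [0.535, -0.522, -0.457, 0.483]
wrist_force: [0.1, -0.2, 0.5]
gripper_width: 0.0397
```

Run:
```python
from w import *
s=arm.sense();print(s['clock'],s['ee_pos'],s['wrist_force'],Rt(s).round(3),delta(s,(.560,.107,.041)))
```

```text
27.05 [0.4825291  0.1163091  0.05982334] [ 0.06552265 -0.18091504  0.54767369] [[ 0.116 -0.039 -0.992]
 [ 0.993 -0.01   0.117]
 [-0.014 -0.999  0.038]] [  0.   15.8 -78.7]
```

Emit:
{"name": "servo_tool", "arguments": {
  "increments": [
    [0, 6, -8, 0],
    [0, 6, -16, 0],
    [0, 3, -18, 0],
    [0, 0, -15, 0],
    [0, 0, -7, 0],
    [0, 0, 0, 0]
  ]
}}

```text
clock: 27.65
ee_pos: [0.5537, 0.1085, 0.047]
tcp_rot: [0.533, -0.524, -0.46, 0.48]
wrist_force: [-0.2, 0.4, 1.0]
gripper_width: 0.0396
```

Emit:
{"name": "servo_tool", "arguments": {
  "increments": [
    [0, 0, -3, 0],
    [0, 0, -3, 0],
    [0, 0, -2, 0],
    [0, 0, -2, 0]
  ]
}}

```text
clock: 28.05
ee_pos: [0.5639, 0.1076, 0.0476]
tcp_rot: [0.533, -0.524, -0.461, 0.479]
wrist_force: [0.2, 0.8, 0.4]
gripper_width: 0.0394
```

Emit:
{"name": "servo_tool", "arguments": {
  "increments": [
    [0, 4, 2, 0],
    [0, 4, 0, 0],
    [0, 1, 0, 0],
    [0, 0, 0, 0]
  ]
}}

```text
clock: 28.45
ee_pos: [0.561, 0.1079, 0.0377]
tcp_rot: [0.533, -0.524, -0.461, 0.48]
wrist_force: [-0.6, 0.3, -0.3]
gripper_width: 0.0394
```

Emit:
{"name": "servo_tool", "arguments": {
  "increments": [
    [0, 0, -3, 0],
    [0, 0, -3, 0],
    [0, 0, -2, 0],
    [0, 0, -2, 0],
    [0, 0, -2, 0]
  ]
}}

```text
clock: 28.95
ee_pos: [0.5739, 0.1064, 0.0375]
tcp_rot: [0.533, -0.524, -0.461, 0.48]
wrist_force: [-0.3, -0.8, 0.0]
gripper_width: 0.0391
```

Emit:
{"name": "servo_tool", "arguments": {
  "increments": [
    [0, 0, -2, 0],
    [0, 0, -2, 0]
  ]
}}

```text
clock: 29.15
ee_pos: [0.5745, 0.1064, 0.0375]
tcp_rot: [0.535, -0.521, -0.458, 0.482]
wrist_force: [-10.8, 0.0, 7.1]
gripper_width: 0.0392
```

Emit:
{"name": "servo_tool", "arguments": {
  "increments": [
    [0, 0, -3, 0],
    [0, 0, -3, 0],
    [0, 0, 0, 0]
  ]
}}

```text
clock: 29.45
ee_pos: [0.5741, 0.1064, 0.0378]
tcp_rot: [0.538, -0.516, -0.454, 0.487]
wrist_force: [-0.5, 0.3, -0.9]
gripper_width: 0.0392
```

Emit:
{"name": "servo_tool", "arguments": {
  "increments": [
    [0, 0, 5, 0],
    [0, 0, 15, 0],
    [0, 0, 25, 0],
    [0, -5, 25, 0],
    [0, -25, 20, 0],
    [0, -35, 5, 0],
    [0, -30, 0, 0],
    [0, -10, 0, 0],
    [0, 0, 0, 0],
    [0, 0, 0, 0],
    [0, 0, 0, 0]
  ]
}}

```text
clock: 30.55
ee_pos: [0.4809, 0.118, 0.1465]
tcp_rot: [0.539, -0.517, -0.454, 0.487]
wrist_force: [0.5, 0.5, -0.2]
gripper_width: 0.0389
```

Run:
```python
from w import *
s=arm.sense();print(s['clock'],s['ee_pos'],s['wrist_force'],abs(s['qvel']).max())
t=arm.camera_model("top");p,d=arm.camera("top");cv2.imwrite("pics/topA.png",cv2.resize(p[140:280,210:410],None,fx=4,fy=4,interpolation=2))
p2,d2=arm.camera("side");cv2.imwrite("pics/sideA.png",cv2.resize(p2[130:310,210:410],None,fx=3,fy=3,interpolation=2))
k=cv2.inRange(cv2.cvtColor(p,cv2.COLOR_BGR2HSV)[150:200,225:285],(105,45,60),(128,255,255))
for q in cv2.findContours(k,0,2)[0]:
    if cv2.contourArea(q)>50:
        (u,v),r=cv2.minEnclosingCircle(q);print(u+225,v+150,onplane(t,u+225,v+150,.036))
```

```text
30.55 [0.48089361 0.11795184 0.14654457] [ 0.48855781  0.47852232 -0.21948566] 0.017478491633520256
268.375 181.875 [0.63477562 0.05542452 0.036     ]
240.6803274154663 179.61475372314453 [0.64475788 0.14503126 0.036     ]
```

View pics/topA.png

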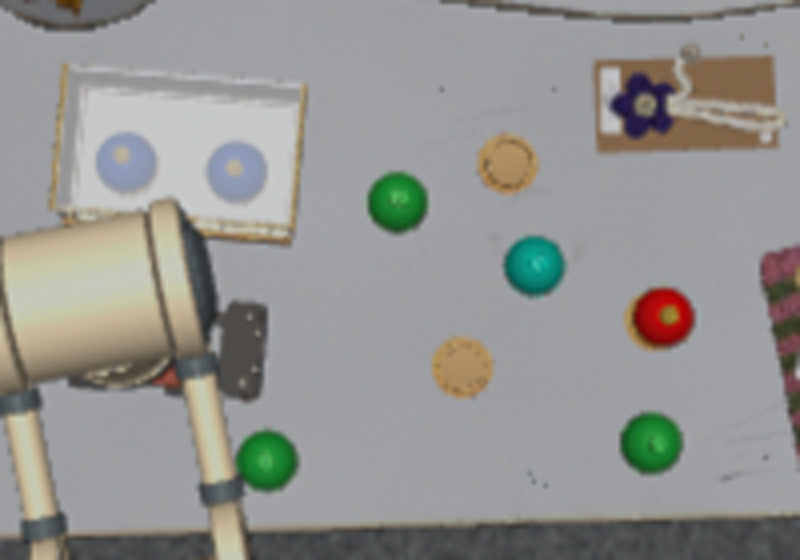

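View pics/sideA.png

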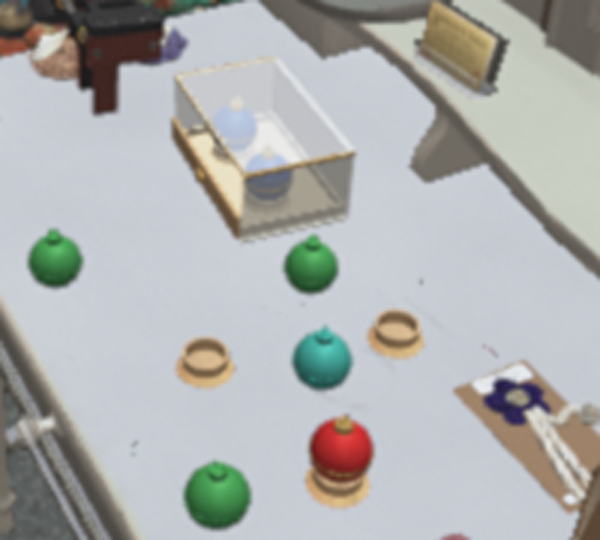

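```bash
python3 -c "
from bench import arm
print(arm.close_job())"
```

```text
the job is handed in; nothing more can be done
None
```

I set both blue baubles cap up in the tray's two dimples, the near one in the left and the far one in the right. I let go of each, pushed the tray home, backed the arm clear and handed the job in at about 31 s. No verdict is reported, so what follows is what my own last checks showed.

- **Baubles:** the final top and side pictures show both standing upright inside the sleeve, 90 mm apart. I gripped them at 6 N and lowered each one until it touched its dimple before opening the fingers.
- **Tray:** it came to a hard stop at the same place in two separate pushes, at TCP x of about 0.574 m. The second push met no sliding before the stop. In the top view the baubles' centres sit about 48 mm behind the mouth, as expected for a closed tray.
- **Red bauble and other goods:** the red bauble, the green and turquoise ones and the glasses case look unmoved in the final pictures. I checked this by eye and did not measure it; the coasters are not in that view.

**Disagreements:**
- The tray's travel measured 101–104 mm depending on the camera, against the nominal 105 mm. That is within the calibration error, and the hard stop is the stronger evidence.
- The wrist and top cameras disagreed by about 2 mm on where the dimples were. The way the first bauble settled matched the wrist camera, so I used that for the second.
- On the second push the fingers first stood too high, at about the top of the front panel. I lowered them before making contact.

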